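Find the heavy side of a target turntable and hold it downhill

ROBOT

A 6-joint arm with a two-finger parallel gripper is mounted at the origin on the work surface. World frame = base frame: x ahead of the robot, y to its left, z up, the work surface at z = 0. Lengths are in mm, angles in rad, forces in N, time in s.
With the tool pointing down it reaches from about 350 to 775 mm from the base axis. Payload 7.3 kg.
Tool frame: the origin (TCP) lies at the very end of the fingers, on their centre line; the grasp point (between the pads) lies 19 mm behind it; z points along the fingers, y is the line along which they close (so a half turn about z gives the same grasp; the last joint's range is limited). The gripper opens to 92 mm and grips with 3 to 60 N. Pads are 19 mm wide; open, the fingers measure 130 mm over their backs; the gripper's body (75 mm by 190 mm) begins 47 mm behind the grasp point.
Start: joints at [1.182, 0.342, 1.524, -0, 1.275, -0.146], TCP at [126.205, 509.625, 226.741] pointing down, gripper open.
Joint ranges: [-2.53, 2.53], [-0.77, 2.02], [0.04, 2.7], [-1, 4.14], [0.28, 2.66], [-3.11, 3.11]. Speed limits (rad/s): [2.57, 2.57, 3.14, 3.14, 3.14, 3.14].

INTERFACE

Orientations are given as [roll, pitch, yaw] about the fixed x, y, z axes, in that order (R = Rz(yaw) Ry(pitch) Rx(roll)).
In Python, from plant import bot gives the robot as it stands.
- The arm moves only by the tool send_rows, never from a script. Its argument "rows" is a list of rows, each an object of numbers: "x", "y", "z": the shift along the tool's x, y, z in units of 0.2 m (1.0 is 0.2 m); "ax", "ay", "az": the turn, a rotation vector about the tool's x, y, z in units of 60 degrees (1.0 is 60 degrees); "jaw": the opening, from -1 (shut) to 1 (fully open), so that 0 is half open. In form: [{"x": .., "y": .., "z": .., "ax": .., "ay": .., "az": .., "jaw": ..}, ...]. A call has exactly 10 rows; each row is the pose to reach, as a shift and turn from the pose commanded when the call began, along the tool's axes at that moment; what a row does not reach only later rows make up. A row lasts 1/8 s, in which the tool goes at most 62.5 mm and 10.7 degrees, less where a joint would pass 70% of its speed; a pose out of reach is approached as far as the arm can. A call with a number of a shift or a turn outside -1 to 1 is refused whole. A call with a gripper value outside its range is refused whole. The fingers move at their own pace and stop on an object; the grip force is fixed at half the most. Time passes only in rows, so rows that repeat a pose let the fingers close, or fill a call up. It gives the time, the measured TCP pose, the force, the opening and the grip force at its end, in the units of the state.
- bot.get_obs(): the state, without advancing time (a new reading comes with each control period).
- bot.capture(name): name is "side" or "top"; returns (picture, depth): 420x560x3 uint8, red, green, blue; 420x560 float32, mm along the optical axis (not along the pixel's ray), 0 where there is no reading.
- bot.camera_model(name): a dict with "vertical_fov" (degrees; the focal length in pixels is half the picture's height over the tangent of half this angle, whatever the lens; pixels are square), "cx", "cy" (the principal point, pixels), "R" (3x3) and "t" (3): a world point X has camera coordinates R X + t. Camera axes: x right, y down, z forward; pixel columns grow to the right and rows downward; lengths in mm; the calibration is good to about 2 mm. A picture is of the moment at which its call begins. camera_model takes no time and is no camera call.
- bot.close_job(): hands the job in; it is judged then, once.
The state is a dict: "time": time; "joint_positions": joint angles; "dq": joint speeds; "tau": joint torques, N m; "tool_pos": TCP position; "tcp_rot": TCP orientation; "contact_force": force on the tool from outside, world axes, zero at the start; "moment": the same for the moment, N m; "grip_width": finger opening in mm; "finger_force": force on a finger pad.
Only numpy, scipy, OpenCV 4.12 (cv2) and the standard library are available. Lean on these libraries where they do the work, as an engineer would, in place of code of your own. Each camera call takes 0.05 s, during which the arm holds its last target. There are 200 camera calls.

TASK

The round metal turntable on the sloping panel of the surgical training box has a weight hidden inside it, and nobody knows on which side. Turn it by its black finger bar and feel which side is heavy, then turn the heavy side straight down the slope, where it would hang, so that a counterweight can be fitted opposite. Finish while still gripping the bar with the turntable held still in that position, and leave the mouse, bowl, jar and tape roll where they are.

Things in the scene. Friction and masses are not known exactly. Their poses are not given: they have to be found in the camera images.
- trainer: White plastic training box, fixed to the table; base 270 x 320 mm, 197 mm tall at the back (+x). Origin: on the table, 125 mm below the centre of the panel's face; z up. Its panel slopes at 40 degrees, low on the box's -x side (robot side), high on its +x side: straight down the slope is (-0.766, 0, -0.643) in the box's axes, the outward normal (-0.643, 0, 0.766).
- panel (a point): Centre of the face of the box's flat sloping panel (240 mm along the slope, 300 mm wide), with the box's axes; the turntable's axis is the panel's normal through here. The turntable is an aluminium plate 170 mm across, 16 mm thick, its underside 8 mm off the panel. A sealed weight in it (about 0.45 kg, 60 mm off the axis) makes one side heavy; which side differs every time and nothing shows it.
- turntable (a joint): Turntable angle, rad, positive counter-clockwise seen facing the panel; 0: screw straight up the slope. No end stops. It stays where left: the bearing drags with 0.21 N m, the same both ways, more than the weight's pull (at most 0.15 to 0.19 N m, towards heavy side down, as the sine of the heavy side's angle from straight down the slope). The value says nothing about where the weight is.
- grip (a point): Point on the turntable's axis inside the finger bar, 14 mm below the bar's top. Its z axis is the turntable's axis pointing out of the panel, x runs along the bar. The bar is plain black, 64 mm long, 20 mm wide (pinch it across, along y) and stands 42 mm high on the plate's face; grip it along the turntable's axis, with the tool tilted 40 degrees from straight down.
- screw (a point): Top of a steel screw head, 14 mm across, near the rim of the turntable, 74 mm from its axis, in line with one end of the bar. It turns with the turntable and only lets one see the turning; it has nothing to do with the heavy side.
- mouse: Black computer mouse, 100 x 58 x 22 mm, loose on the table beside the box; origin under its centre. Leave alone.
- bowl: Small steel bowl, 110 mm across, 45 mm high, loose on the table beside the box; origin under its centre. Leave alone.
- jar: Small closed jar, 56 mm across, 75 mm high, loose on the table beside the box; origin under its centre. Leave alone.
- tape: Blue roll of tape lying flat, 90 mm across, 24 mm high, loose on the table beside the box; origin under its centre. Leave alone.

How it is judged:
By the outcome, as a careful person would: the job done as asked, in the order asked, and still so for the second after the job is handed in, while the arm keeps its last pose, push and grip.
It also fails if it takes over 72 s, if anything falls off the work surface, if the arm or the gripper's body presses on something with over 40 N, if the wrist force passes 120 N, or if a joint passes its speed limit or range.

## Working session

There is one attempt and no reset: what is moved stays moved. The work goes in short steps, Python scripts to look and compute and a tool call to move; the robot and the scene stay as the last step left them, time stands still between calls to the robot, and variables do not carry over. Pictures are saved under pics/ and viewed, at most 10 in all, crops included, and the job is handed in when it is done.

Besides the shell and the picture viewer there is one more tool, called after "Call:" by a JSON object that holds its "op" and its "data". send_rows: Moves the arm, as the interface text tells. Its arguments: {"type":"object","properties":{"rows":{"type":"array","items":{"type":"object","properties":{"x":{"type":"number","minimum":-1,"maximum":1},"y":{"type":"number","minimum":-1,"maximum":1},"z":{"type":"number","minimum":-1,"maximum":1},"ax":{"type":"number","minimum":-1,"maximum":1},"ay":{"type":"number","minimum":-1,"maximum":1},"az":{"type":"number","minimum":-1,"maximum":1},"jaw":{"type":"number"}}}}},"required":["rows"]}

```bash
ls; mkdir -p pics
python3 - <<'E'
from plant import bot
import cv2,numpy as np
ims=[]
for n in("side","top"):
    p,d=bot.capture(n); cv2.imwrite(f"pics/{n}0.png",p[:,:,::-1]); np.savez(f"{n}0.npz",p=p,d=d)
    m=bot.camera_model(n); print(n,m, (d>0).mean())
print(bot.get_obs())
E
```

```text
pics
side {'vertical_fov': 57.146315357547635, 'cx': 273.79230019476114, 'cy': 208.8969287833441, 'R': array([[-0.98986617, -0.14051781,  0.02048681],
       [-0.10164176,  0.6003553 , -0.79324805],
       [ 0.09916611, -0.78729172, -0.60855388]]), 't': array([ 582.2401257 ,  142.99416326, 1046.15995097])} 0.9961862244897959
top {'vertical_fov': 52.39307471309492, 'cx': 278.4881983189499, 'cy': 212.77034547439106, 'R': array([[-0.02386751, -0.99946773, -0.02223946],
       [-0.98762498,  0.02702228, -0.15448851],
       [ 0.15500724,  0.01827699, -0.98774425]]), 't': array([  77.29635869,  581.73530386, 1047.73091102])} 0.9959311224489796
{'time': 0.1, 'joint_positions': array([ 1.18197399e+00,  3.42654721e-01,  1.52491000e+00,  8.70461050e-07,
        1.27541464e+00, -1.45978038e-01]), 'dq': array([-0.00047086, -0.00129926,  0.00047787, -0.00124772,  0.00013624,
       -0.0009803 ]), 'tau': array([ 2.17971479e-03, -4.31993115e+01, -2.44697535e+01,  7.20071350e-02,
        5.25620522e-02, -7.40709766e-05]), 'tool_pos': array([126.07181904, 509.26443703, 226.11760686]), 'tcp_rot': array([-3.14022081e+00, -2.02535394e-04,  2.89874796e+00]), 'contact_force': array([ 0.4109988 ,  0.50784808, -0.96199805]), 'moment': array([0.03963352, 0.06456973, 0.01819457]), 'finger_force': 0.0, 'grip_width': 91.95121727780015}
```

View pics/side0.png

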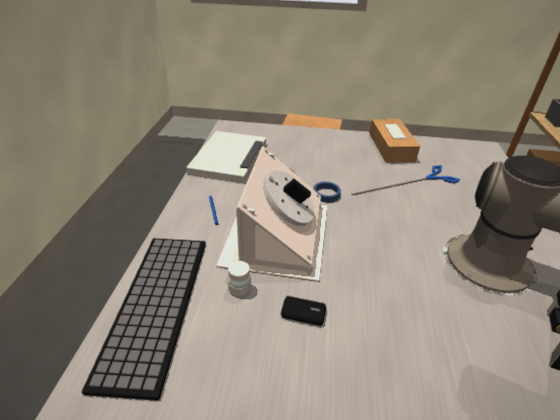

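View pics/top0.png

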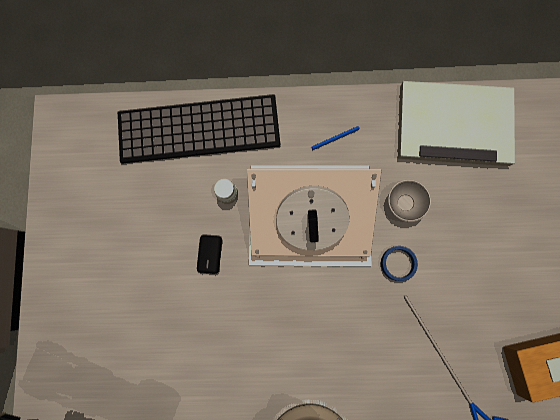

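Side view: box at about (280,215), bar at (297,190). Top view: turntable centred near (313,219), bar at (313,225) nearly along the slope, screw probably at (311,195); mouse (209,254), jar (225,190), bowl (408,202), tape (399,264).

```bash
cat > h.py <<'E'
import numpy as np,cv2
from plant import bot
def cloud(n,d):
    m=bot.camera_model(n);f=d.shape[0]/2/np.tan(np.radians(m["vertical_fov"]/2))
    v,u=np.mgrid[:d.shape[0],:d.shape[1]]
    c=np.stack([(u-m["cx"])/f*d,(v-m["cy"])/f*d,d],-1)
    return (c-m["t"])@m["R"]
E
python3 - <<'E'
from h import *
for n,(r0,r1,c0,c1) in {"top":(160,270,240,390),"side":(145,275,225,330)}.items():
    z=np.load(n+"0.npz");p,d=z["p"][r0:r1,c0:c1].astype(int),z["d"]
    X=cloud(n,d)[r0:r1,c0:c1]
    beige=(p[...,0]-p[...,2]>35)&(X[...,2]>60)&(X[...,2]<210)
    P=X[beige]
    for _ in range(6):
        c=np.median(P,0) if _==0 else P.mean(0); nn=np.linalg.svd(P-P.mean(0),full_matrices=False)[2][2]; nn*=np.sign(nn[2]); P=P[abs((P-P.mean(0))@nn)<max(3,20-4*_)]
    c=P.mean(0); print(n,"panel n",nn,"tilt",np.degrees(np.arccos(nn[2])),"yaw",np.degrees(np.arctan2(-nn[1],-nn[0])),len(P))
    h=(X-c)@nn
    ok=(X[...,2]>50)
    pl=ok&(abs(h-24)<5)&(p.max(-1)-p.min(-1)<30)
    Q=X[pl]; print("plate",Q.mean(0),len(Q),np.median(h[pl]))
    bar=ok&(h>50)&(h<80)&(p.max(-1)<70)
    B=X[bar]; print("bar top h",np.median(h[bar]),len(B),B.mean(0))
    # in-plane axes
    yw=np.arctan2(-nn[1],-nn[0]);ey=np.array([-np.sin(yw),np.cos(yw),0]);eu=np.cross(ey,nn)
    o=Q.mean(0)
    Bt=X[bar&(abs(h-np.median(h[bar]))<5)]
    q=np.stack([(Bt-o)@eu,(Bt-o)@ey],1).astype(np.float32); print("bar rect (up,left) rel plate mean",cv2.minAreaRect(q))
    q2=np.stack([(Q-o)@eu,(Q-o)@ey],1).astype(np.float32); print("plate circ",cv2.minEnclosingCircle(q2))
    # rectify plate to (left->, up^) picture using depth-free look: enlarge crop
    cv2.imwrite(f"pics/{n}c.png",cv2.resize(z["p"][r0:r1,c0:c1,::-1],None,fx=4,fy=4,interpolation=cv2.INTER_CUBIC))
E
```

```text
top panel n [-0.64238579  0.01991841  0.76612254] tilt 39.99303813500606 yaw -1.7759971695422017 5661
plate [553.06972321 -17.36702897 146.45008888] 3258 23.966626367094992
bar top h 65.27685038135044 236 [526.50374441 -16.26569031 177.24934826]
bar rect (up,left) rel plate mean ((-4.26194953918457, -0.02402210235595703), (64.45089721679688, 19.773157119750977), 4.893474102020264)
plate circ ((-5.484835624694824, -0.5879262089729309), 85.49061584472656)
side panel n [-0.64251736  0.01926739  0.76602886] tilt 40.00138899943042 yaw -1.7176338339197976 2402
plate [553.14812209   3.64475036 148.01876207] 1297 23.909434848286157
bar top h 61.507973347527425 188 [525.89052596  -9.14632708 173.17418618]
bar rect (up,left) rel plate mean ((-5.142551422119141, -17.148189544677734), (62.16161346435547, 16.845762252807617), 5.115843772888184)
plate circ ((-5.373696804046631, -19.838851928710938), 86.0677490234375)
```

View pics/topc.png

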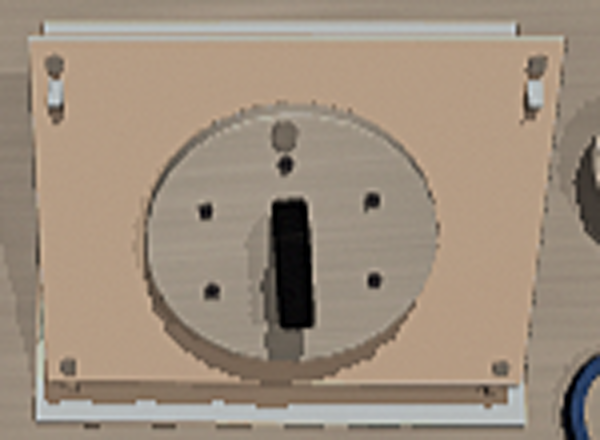

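The crop shows the screw at (285,137), up-slope, and the bar leaning about 5 deg towards the left. The two views agree, so I'll plan the approach.

```bash
cat >> h.py <<'E'
from scipy.spatial.transform import Rotation as Ro
C=np.array([548.8,-17,143.4]); yw=np.radians(-1.75)
n=np.array([-.6428*np.cos(yw),-.6428*np.sin(yw),.766]); ey=np.array([-np.sin(yw),np.cos(yw),0]); eu=np.cross(ey,n)
def pose(theta,h):   # theta turntable angle deg, tcp height over plate face
    a=np.radians(theta); u=eu*np.cos(a)+ey*np.sin(a); y=np.cross(n,u)
    return C+h*n, np.stack([-u,y,-n],1)
def rel(p,R,p0,R0):
    return (R0.T@(p-p0)/200).round(3), (Ro.from_matrix(R0.T@R).as_rotvec(degrees=True)/60).round(3)
def now():
    o=bot.get_obs(); return o, o["tool_pos"], Ro.from_euler("xyz",o["tcp_rot"]).as_matrix()
E
python3 - <<'E'
from h import *
o,p0,R0=now(); p,R=pose(5,110)
print(p,*rel(p,R,p0,R0))
E
```

```text
[478.12497886 -14.84068281 227.66      ] [-2.339 -2.12  -0.005] [-0.043 -0.668 -0.274]
```

Call:
{"op": "send_rows", "data": {"rows": [{"x": -0.3, "y": -0.27, "jaw": 1}, {"x": -0.6, "y": -0.54, "jaw": 1}, {"x": -0.9, "y": -0.8, "jaw": 1}, {"x": -1, "y": -0.9, "jaw": 1}, {"x": -1, "y": -0.9, "jaw": 1}, {"x": -1, "y": -0.9, "jaw": 1}, {"x": -1, "y": -0.9, "jaw": 1}, {"x": -1, "y": -0.9, "jaw": 1}, {"x": -1, "y": -0.9, "jaw": 1}, {"x": -1, "y": -0.9, "jaw": 1}]}}

```text
schema error: expected keys x, y, z, ax, ay, az, jaw
```

Call:
{"op": "send_rows", "data": {"rows": [{"x": -0.3, "y": -0.27, "jaw": 1}, {"x": -0.6, "y": -0.54, "jaw": 1}, {"x": -0.9, "y": -0.8, "jaw": 1}, {"x": -1, "y": -0.9, "jaw": 1}, {"x": -1, "y": -0.9, "jaw": 1}, {"x": -1, "y": -0.9, "jaw": 1}, {"x": -1, "y": -0.9, "jaw": 1}, {"x": -1, "y": -0.9, "jaw": 1}, {"x": -1, "y": -0.9, "jaw": 1}, {"x": -1, "y": -0.9, "jaw": 1}]}}

```text
schema error: expected keys x, y, z, ax, ay, az, jaw
```

Run:
```python
from h import *
o,p0,R0=now(); p,R=pose(5,110)
print(o["time"],p0,o["joint_positions"],*rel(p,R,p0,R0))
```

```text
0.1 [126.07181904 509.26443703 226.11760686] [ 1.18197399e+00  3.42654721e-01  1.52491000e+00  8.70461050e-07
  1.27541464e+00 -1.45978038e-01] [-2.339 -2.12  -0.005] [-0.043 -0.668 -0.274]
```

Call:
{"op": "send_rows", "data": {"rows": [{"x": -0.2, "y": -0.18, "z": 0, "ax": 0, "ay": 0, "az": 0, "jaw": 1}, {"x": -0.4, "y": -0.36, "z": 0, "ax": 0, "ay": 0, "az": 0, "jaw": 1}, {"x": -0.6, "y": -0.54, "z": 0, "ax": 0, "ay": 0, "az": 0, "jaw": 1}, {"x": -0.8, "y": -0.72, "z": 0, "ax": 0, "ay": 0, "az": 0, "jaw": 1}, {"x": -1, "y": -0.9, "z": 0, "ax": 0, "ay": 0, "az": 0, "jaw": 1}, {"x": -1, "y": -0.9, "z": 0, "ax": 0, "ay": 0, "az": 0, "jaw": 1}, {"x": -1, "y": -0.9, "z": 0, "ax": 0, "ay": 0, "az": 0, "jaw": 1}, {"x": -1, "y": -0.9, "z": 0, "ax": 0, "ay": 0, "az": 0, "jaw": 1}, {"x": -1, "y": -0.9, "z": 0, "ax": 0, "ay": 0, "az": 0, "jaw": 1}, {"x": -1, "y": -0.9, "z": 0, "ax": 0, "ay": 0, "az": 0, "jaw": 1}]}}

```text
time: 1.35
tool_pos: [276.6, 287.3, 226.7]
tcp_rot: [-3.142, -0.0, 2.9]
contact_force: [-0.9, 0.0, 0.5]
grip_width: 92.0
finger_force: 0.0
```

Call:
{"op": "send_rows", "data": {"rows": [{"x": -0.2, "y": -0.18, "z": 0, "ax": 0, "ay": 0, "az": 0, "jaw": 1}, {"x": -0.4, "y": -0.36, "z": 0, "ax": 0, "ay": 0, "az": 0, "jaw": 1}, {"x": -0.6, "y": -0.54, "z": 0, "ax": 0, "ay": 0, "az": 0, "jaw": 1}, {"x": -0.8, "y": -0.72, "z": 0, "ax": 0, "ay": 0, "az": 0, "jaw": 1}, {"x": -1, "y": -0.9, "z": 0, "ax": 0, "ay": 0, "az": 0, "jaw": 1}, {"x": -1, "y": -0.9, "z": 0, "ax": 0, "ay": 0, "az": 0, "jaw": 1}, {"x": -1, "y": -0.9, "z": 0, "ax": 0, "ay": 0, "az": 0, "jaw": 1}, {"x": -1, "y": -0.9, "z": 0, "ax": 0, "ay": 0, "az": 0, "jaw": 1}, {"x": -1, "y": -0.9, "z": 0, "ax": 0, "ay": 0, "az": 0, "jaw": 1}, {"x": -1, "y": -0.9, "z": 0, "ax": 0, "ay": 0, "az": 0, "jaw": 1}]}}

```text
time: 2.6
tool_pos: [427.7, 64.6, 226.9]
tcp_rot: [3.141, 0.0, 2.9]
contact_force: [-0.1, 0.9, 0.6]
grip_width: 91.5
finger_force: 0.0
```

Run:
```python
from h import *
o,p0,R0=now(); p,R=pose(5,110)
print(o["time"],p0,o["joint_positions"],*rel(p,R,p0,R0))
```

```text
2.6 [427.6882679   64.64159601 226.85016261] [-2.76636674e-02  1.71722801e-01  1.75754288e+00  1.57067958e-04
  1.21207370e+00 -1.35694037e+00] [-0.34  -0.326 -0.004] [-0.041 -0.668 -0.273]
```

Call:
{"op": "send_rows", "data": {"rows": [{"x": -0.06, "y": -0.05, "z": 0, "ax": -0.006, "ay": -0.1, "az": -0.04, "jaw": 1}, {"x": -0.11, "y": -0.11, "z": 0, "ax": -0.012, "ay": -0.22, "az": -0.09, "jaw": 1}, {"x": -0.17, "y": -0.16, "z": 0, "ax": -0.02, "ay": -0.33, "az": -0.14, "jaw": 1}, {"x": -0.23, "y": -0.22, "z": 0, "ax": -0.027, "ay": -0.45, "az": -0.18, "jaw": 1}, {"x": -0.28, "y": -0.27, "z": 0, "ax": -0.034, "ay": -0.56, "az": -0.23, "jaw": 1}, {"x": -0.34, "y": -0.326, "z": 0, "ax": -0.041, "ay": -0.668, "az": -0.273, "jaw": 1}, {"x": -0.34, "y": -0.326, "z": 0, "ax": -0.041, "ay": -0.668, "az": -0.273, "jaw": 1}, {"x": -0.34, "y": -0.326, "z": 0, "ax": -0.041, "ay": -0.668, "az": -0.273, "jaw": 1}, {"x": -0.34, "y": -0.326, "z": 0, "ax": -0.041, "ay": -0.668, "az": -0.273, "jaw": 1}, {"x": -0.34, "y": -0.326, "z": 0, "ax": -0.041, "ay": -0.668, "az": -0.273, "jaw": 1}]}}

```text
time: 3.85
tool_pos: [478.5, -15.2, 227.0]
tcp_rot: [-3.068, 0.695, -3.059]
contact_force: [0.9, -0.3, 0.3]
grip_width: 91.9
finger_force: 0.0
```

Run:
```python
from h import *
o,p0,R0=now(); p,R=pose(5,9)
print(o["time"],p0,o["joint_positions"],*rel(p,R,p0,R0))
r,d=bot.capture("top"); cv2.imwrite("pics/top1.png",cv2.resize(r[130:300,200:420,::-1],None,fx=3,fy=3))
```

```text
3.85 [478.5373356  -15.23139312 227.03002176] [-0.31439972 -0.03716175  2.22697803  0.59467731  0.32618039 -2.44723501] [-0.     0.002  0.501] [-0.001  0.    -0.   ]
```

View pics/top1.png

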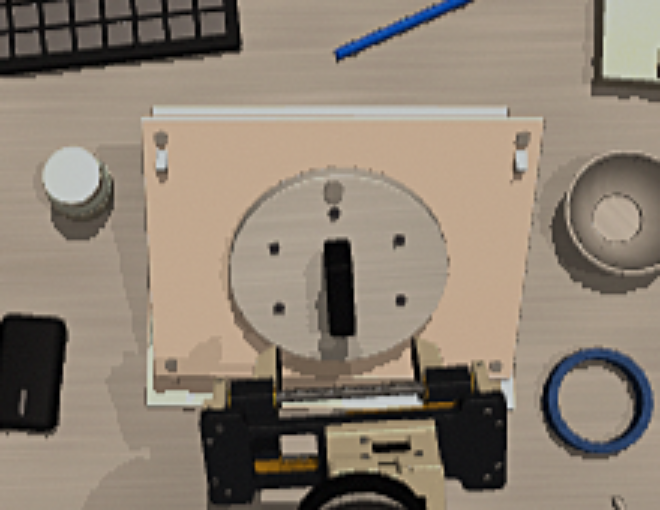

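The fingers straddle the bar: they sit at columns 275 and 420, with the bar at (340,290). Moving in.

Call:
{"op": "send_rows", "data": {"rows": [{"x": 0, "y": 0, "z": 0.07, "ax": 0, "ay": 0, "az": 0, "jaw": 1}, {"x": 0, "y": 0, "z": 0.14, "ax": 0, "ay": 0, "az": 0, "jaw": 1}, {"x": 0, "y": 0, "z": 0.2, "ax": 0, "ay": 0, "az": 0, "jaw": 1}, {"x": 0, "y": 0, "z": 0.27, "ax": 0, "ay": 0, "az": 0, "jaw": 1}, {"x": 0, "y": 0, "z": 0.34, "ax": 0, "ay": 0, "az": 0, "jaw": 1}, {"x": 0, "y": 0, "z": 0.4, "ax": 0, "ay": 0, "az": 0, "jaw": 1}, {"x": 0, "y": 0, "z": 0.45, "ax": 0, "ay": 0, "az": 0, "jaw": 1}, {"x": 0, "y": 0, "z": 0.5, "ax": 0, "ay": 0, "az": 0, "jaw": 1}, {"x": 0, "y": 0, "z": 0.5, "ax": 0, "ay": 0, "az": 0, "jaw": 1}, {"x": 0, "y": 0, "z": 0.5, "ax": 0, "ay": 0, "az": 0, "jaw": 1}]}}

```text
time: 5.15
tool_pos: [537.6, -38.1, 166.3]
tcp_rot: [-3.119, 0.688, -3.06]
contact_force: [0.3, -0.0, 0.0]
grip_width: 92.1
finger_force: 0.0
```

Run:
```python
from h import *
o,p0,R0=now(); p,R=pose(5,9)
print(o["time"],p0,o["joint_positions"],*rel(p,R,p0,R0))
r,d=bot.capture("side"); cv2.imwrite("pics/side1.png",cv2.resize(r[130:280,210:410,::-1],None,fx=4,fy=4))
z=[]
for _ in range(4):
    bot.capture("side"); o=bot.get_obs(); z.append([o["moment"]@n,o["tau"][5],*(o["contact_force"])])
print(np.round(z,3))
```

```text
5.15 [537.58240371 -38.13760302 166.32877146] [-0.36808149  0.20283819  2.1771801   1.15934753  0.28316292 -3.06978272] [0.023 0.106 0.082] [ 0.048 -0.006 -0.001]
[[ 0.054 -0.009 -0.566  0.201  0.153]
 [ 0.014 -0.005 -1.144  0.973 -0.215]
 [-0.066 -0.006 -0.429 -0.447 -0.961]
 [-0.009 -0.009  0.224 -0.195  0.64 ]]
```

View pics/side1.png

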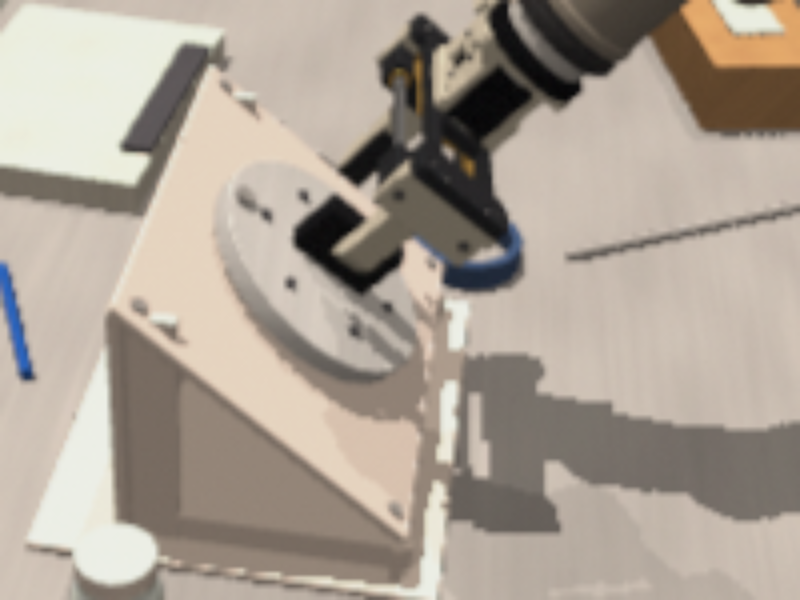

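The arm stopped at j5's lower limit (0.283 against 0.28) without touching anything. The picture shows the finger tips beside the bar, short of full depth. I'll fit a kinematic model from the recorded poses to find a better wrist branch.

```bash
cat > k.py <<'E'
from h import *
from scipy.optimize import least_squares
Z=lambda a:Ro.from_euler("z",a).as_matrix()
Y=lambda a:Ro.from_euler("y",a).as_matrix()
def fk(q,P):
    a1,d1,L2x,L2z,fx,fy,fz,ox,oy,ot=P
    A=Z(q[0]);B=A@Y(q[1]);D=B@Y(q[2]);E=D@Z(q[3]);F=E@Y(q[4]);G=F@Z(q[5]+np.pi/2)
    p=A@[a1,0,d1]+B@[L2x,0,L2z]+D@[fx,fy,fz]+F@[ox,oy,ot]
    return p,G
D=[([1.18197399,.342654721,1.52491,0,1.27541464,-.145978038],[126.0718,509.2644,226.1176],None),
([-2.76636674e-02,1.71722801e-01,1.75754288e+00,1.57e-04,1.21207370e+00,-1.35694037e+00],[427.6882679,64.64159601,226.85016261],[3.141,0,2.9]),
([-0.31439972,-0.03716175,2.22697803,0.59467731,0.32618039,-2.44723501],[478.5373356,-15.23139312,227.03002176],[-3.068,0.695,-3.059]),
([-0.36808149,0.20283819,2.1771801,1.15934753,0.28316292,-3.06978272],[537.58240371,-38.13760302,166.32877146],[-3.119,0.688,-3.06])]
def fit(extra=[]):
    g=np.array([0,280,0,330,0,0,330,0,76,250.])
    f=lambda P:np.concatenate([(fk(q,P)[0]-p)for q,p,_ in D+extra]+[(P-g)*2e-3])
    s=least_squares(f,g); return s.x,s.fun
E
python3 - <<'E'
from k import *
o,p0,R0=now(); q=o["joint_positions"]
P,r=fit([(q,p0,None)]); print(q.round(3),P.round(1),r.round(2)[:15])
for q,p,e in D[1:]:
    print(np.degrees(np.linalg.norm(Ro.from_matrix(fk(q,P)[1].T@Ro.from_euler("xyz",e).as_matrix()).as_rotvec())))
E
```

```text
[-0.368  0.202  2.177  1.161  0.283 -3.072] [ -0.  222.9   0.  506.2  46.5  76.4 379.6   0.    0.  318. ] [-0. -0. -0.  0. -0.  0.  0.  0. -0. -0. -0.  0. -0. -0.  0.]
0.025834702081074093
0.024892080514857435
0.03377200488570837
```

```bash
cat >> k.py <<'E'
P=np.array([0,222.9,0,506.2,46.5,76.4,379.6,0,0,318.])
def ik(p,R,it=0):
    W=p-318*R[:,2]; best=None
    f=lambda q:(Z(q[0])@[0,0,222.9]+Z(q[0])@Y(q[1])@[0,0,506.2]+Z(q[0])@Y(q[1]+q[2])@[46.5,76.4,379.6]-W)/100
    s=least_squares(f,[-.35,.2,2.2]); a=s.x
    M=(Z(a[0])@Y(a[1]+a[2])).T@R@Z(-np.pi/2)
    e=Ro.from_matrix(M).as_euler("ZYZ"); e=[e[0]+(2*np.pi if e[0]<-1.001 else 0),e[1],e[2]]
    return np.r_[a,e],np.linalg.norm(s.fun)
E
python3 - <<'E'
from k import *
for th in (5,):
  for al in (-12,-8,-4,0,4,8,12):
    for be in (-8,0,8):
      p,R=pose(th,9); g=p+19*n
      T=Ro.from_rotvec(np.radians(al)*ey).as_matrix()@Ro.from_rotvec(np.radians(be)*eu).as_matrix()
      R=T@R; q,e=ik(g+19*R[:,2],R); print(al,be,q.round(2),round(e,3))
E
```

```text
-12 -8 [-0.15  0.31  2.35  3.25  0.43  1.31] 0.0
-12 0 [-0.29  0.3   2.36  2.66  0.45  1.76] 0.0
-12 8 [-0.43  0.31  2.35  2.19  0.56  2.09] 0.0
-8 -8 [-0.14  0.28  2.3   3.34  0.29  1.22] 0.0
-8 0 [-0.28  0.27  2.31  2.51  0.32  1.92] 0.0
-8 8 [-0.41  0.28  2.3   2.    0.46  2.31] 0.0
-4 -8 [-0.14  0.26  2.25  3.56  0.16  0.99] 0.0
-4 0 [-0.27  0.25  2.25  2.19  0.2   2.26] 0.0
-4 8 [-0.39  0.26  2.25  1.72  0.39  2.61] 0.0
0 -8 [-0.13  0.25  2.19  4.56  0.07 -0.01] 0.0
0 0 [-0.26  0.24  2.2   1.48  0.15  2.97] 0.0
0 8 [-0.38  0.25  2.19  1.39  0.36  2.96] 0.0
4 -8 [-0.13  0.25  2.14 -0.62  0.14 -1.13] 0.0
4 0 [-0.25  0.24  2.15  0.74  0.19 -2.57] 0.0
4 8 [-0.36  0.25  2.14  1.06  0.38 -2.97] 0.0
8 -8 [-0.12  0.25  2.08 -0.37  0.25 -1.38] 0.0
8 0 [-0.24  0.24  2.09  0.4   0.28 -2.22] 0.0
8 8 [-0.35  0.25  2.08  0.8   0.43 -2.69] 0.0
12 -8 [-0.12  0.26  2.03 -0.27  0.37 -1.48] 0.0
12 0 [-0.23  0.25  2.03  0.25  0.39 -2.06] 0.0
12 8 [-0.33  0.26  2.03  0.61  0.5  -2.48] 0.0
```

Call:
{"op": "send_rows", "data": {"rows": [{"x": 0, "y": 0, "z": -0.06, "ax": 0, "ay": 0, "az": 0, "jaw": 1}, {"x": 0, "y": 0, "z": -0.12, "ax": 0, "ay": 0, "az": 0, "jaw": 1}, {"x": 0, "y": 0, "z": -0.2, "ax": 0, "ay": 0, "az": 0, "jaw": 1}, {"x": 0, "y": 0, "z": -0.3, "ax": 0, "ay": 0, "az": 0, "jaw": 1}, {"x": 0, "y": 0, "z": -0.4, "ax": 0, "ay": 0, "az": 0, "jaw": 1}, {"x": 0, "y": 0, "z": -0.5, "ax": 0, "ay": 0, "az": 0, "jaw": 1}, {"x": 0, "y": 0, "z": -0.5, "ax": 0, "ay": 0, "az": 0, "jaw": 1}, {"x": 0, "y": 0, "z": -0.5, "ax": 0, "ay": 0, "az": 0, "jaw": 1}, {"x": 0, "y": 0, "z": -0.5, "ax": 0, "ay": 0, "az": 0, "jaw": 1}, {"x": 0, "y": 0, "z": -0.5, "ax": 0, "ay": 0, "az": 0, "jaw": 1}]}}

```text
time: 6.65
tool_pos: [474.1, -41.2, 242.7]
tcp_rot: [-3.12, 0.687, -3.06]
contact_force: [-0.7, 0.1, 0.0]
grip_width: 91.7
finger_force: 0.0
```

```bash
cat >> k.py <<'E'
def lean(th,L=10,back=0,th0=5,hg=29,kap=0):  # rigid-with-table tool pose; kap extra lean sign
    p,R=pose(th,0); T=Ro.from_rotvec(np.radians(L)*R[:,1]).as_matrix(); R=T@R
    g=C+hg*n; return g+19*R[:,2]-back*R[:,2],R
E
python3 - <<'E'
from k import *
o,p0,R0=now(); print(o["time"],p0,o["joint_positions"].round(3))
for b in (80,0): 
    p,R=lean(5,back=b); print(b,p,*rel(p,R,p0,R0)); p0,R0=p,R
for L in (10,12):
  for th in range(20,-200,-15):
    q,e=ik(*lean(th,L)); print(L,th,q.round(2))
E
```

```text
6.65 [474.12944591 -41.18162304 242.70234182] [-0.463 -0.063  2.189  0.705  0.499 -2.647]
80 [499.67735686 -14.57558382 218.41282454] [-0.03   0.126  0.179] [0.048 0.159 0.003]
0 [539.66442252 -17.00855647 149.16846449] [-0.  -0.   0.4] [0. 0. 0.]
10 20 [-0.19  0.25  2.07  0.07  0.29 -2.12]
10 5 [-0.22  0.25  2.06  0.25  0.32 -2.06]
10 -10 [-0.26  0.25  2.06  0.42  0.35 -2.  ]
10 -25 [-0.29  0.25  2.07  0.59  0.37 -1.93]
10 -40 [-0.33  0.25  2.09  0.76  0.39 -1.86]
10 -55 [-0.36  0.25  2.11  0.94  0.4  -1.8 ]
10 -70 [-0.38  0.25  2.14  1.12  0.41 -1.74]
10 -85 [-0.4   0.26  2.18  1.31  0.41 -1.68]
10 -100 [-0.41  0.26  2.21  1.5   0.42 -1.63]
10 -115 [-0.41  0.27  2.25  1.7   0.42 -1.57]
10 -130 [-0.4   0.27  2.28  1.91  0.42 -1.51]
10 -145 [-0.38  0.28  2.3   2.12  0.42 -1.43]
10 -160 [-0.34  0.28  2.32  2.32  0.41 -1.35]
10 -175 [-0.3   0.28  2.33  2.52  0.39 -1.25]
10 -190 [-0.26  0.28  2.33  2.73  0.36 -1.15]
12 20 [-0.17  0.25  2.04 -0.    0.34 -2.03]
12 5 [-0.21  0.25  2.03  0.19  0.38 -1.99]
12 -10 [-0.26  0.25  2.04  0.37  0.41 -1.94]
12 -25 [-0.3   0.25  2.05  0.54  0.43 -1.88]
12 -40 [-0.34  0.25  2.07  0.72  0.44 -1.83]
12 -55 [-0.37  0.26  2.09  0.9   0.45 -1.77]
12 -70 [-0.4   0.26  2.13  1.09  0.46 -1.73]
12 -85 [-0.43  0.26  2.17  1.29  0.46 -1.68]
12 -100 [-0.44  0.27  2.21  1.49  0.47 -1.64]
12 -115 [-0.44  0.28  2.25  1.71  0.47 -1.6 ]
12 -130 [-0.43  0.28  2.29  1.93  0.48 -1.55]
12 -145 [-0.4   0.29  2.32  2.15  0.48 -1.49]
12 -160 [-0.36  0.29  2.35  2.36  0.47 -1.41]
12 -175 [-0.31  0.3   2.36  2.58  0.46 -1.32]
12 -190 [-0.26  0.3   2.35  2.8   0.43 -1.22]
```

Call:
{"op": "send_rows", "data": {"rows": [{"x": -0.01, "y": 0.04, "z": 0.06, "ax": 0.016, "ay": 0.05, "az": 0, "jaw": 1}, {"x": -0.02, "y": 0.08, "z": 0.12, "ax": 0.032, "ay": 0.11, "az": 0, "jaw": 1}, {"x": -0.03, "y": 0.126, "z": 0.179, "ax": 0.048, "ay": 0.159, "az": 0.003, "jaw": 1}, {"x": -0.03, "y": 0.126, "z": 0.179, "ax": 0.048, "ay": 0.159, "az": 0.003, "jaw": 1}, {"x": -0.03, "y": 0.126, "z": 0.179, "ax": 0.048, "ay": 0.159, "az": 0.003, "jaw": 1}, {"x": -0.03, "y": 0.126, "z": 0.179, "ax": 0.048, "ay": 0.159, "az": 0.003, "jaw": 1}, {"x": -0.03, "y": 0.126, "z": 0.179, "ax": 0.048, "ay": 0.159, "az": 0.003, "jaw": 1}, {"x": -0.03, "y": 0.126, "z": 0.179, "ax": 0.048, "ay": 0.159, "az": 0.003, "jaw": 1}, {"x": -0.03, "y": 0.126, "z": 0.179, "ax": 0.048, "ay": 0.159, "az": 0.003, "jaw": 1}, {"x": -0.03, "y": 0.126, "z": 0.179, "ax": 0.048, "ay": 0.159, "az": 0.003, "jaw": 1}]}}

```text
time: 7.9
tool_pos: [499.7, -14.8, 219.2]
tcp_rot: [-3.076, 0.523, -3.073]
contact_force: [-0.3, -0.2, 0.3]
grip_width: 91.9
finger_force: 0.0
```

Run:
```python
from k import *
o,p0,R0=now(); print(o["time"],p0,o["joint_positions"].round(3)); print(*rel(*lean(5),p0,R0))
z=[]
for _ in range(4):
    bot.capture("side"); o=bot.get_obs(); z.append([*o["moment"],o["moment"]@n,o["tau"][5]])
print(np.round(z,3))
```

```text
7.9 [499.74665237 -14.77496801 219.16097244] [-0.241  0.058  2.05   0.18   0.522 -1.996]
[0.003 0.002 0.403] [-0.001  0.002  0.   ]
[[ 0.036  0.306  0.016 -0.004 -0.025]
 [ 0.052  0.37  -0.054 -0.068 -0.024]
 [ 0.056  0.355 -0.    -0.029 -0.024]
 [ 0.066  0.311  0.035 -0.01  -0.024]]
```

Call:
{"op": "send_rows", "data": {"rows": [{"x": 0, "y": 0, "z": 0.08, "ax": 0, "ay": 0, "az": 0, "jaw": 1}, {"x": 0, "y": 0, "z": 0.16, "ax": 0, "ay": 0, "az": 0, "jaw": 1}, {"x": 0, "y": 0, "z": 0.24, "ax": 0, "ay": 0, "az": 0, "jaw": 1}, {"x": 0, "y": 0, "z": 0.3, "ax": 0, "ay": 0, "az": 0, "jaw": 1}, {"x": 0, "y": 0, "z": 0.36, "ax": 0, "ay": 0, "az": 0, "jaw": 1}, {"x": 0, "y": 0, "z": 0.4, "ax": 0, "ay": 0, "az": 0, "jaw": 1}, {"x": 0, "y": 0, "z": 0.4, "ax": 0, "ay": 0, "az": 0, "jaw": 1}, {"x": 0, "y": 0, "z": 0.4, "ax": 0, "ay": 0, "az": 0, "jaw": 0.3}, {"x": 0, "y": 0, "z": 0.4, "ax": 0, "ay": 0, "az": 0, "jaw": -0.2}, {"x": 0, "y": 0, "z": 0.4, "ax": 0, "ay": 0, "az": 0, "jaw": -0.4}]}}

```text
time: 9.35
tool_pos: [539.9, -17.3, 150.3]
tcp_rot: [-3.076, 0.523, -3.073]
contact_force: [-0.0, -0.1, 1.4]
grip_width: 66.7
finger_force: 0.0
```

Run:
```python
from k import *
o,p0,R0=now(); print(o["time"],p0,o["joint_positions"].round(3),o["grip_width"],o["finger_force"],o["contact_force"]); print(*rel(*lean(5),p0,R0))
r,d=bot.capture("side"); cv2.imwrite("pics/side2.png",cv2.resize(r[130:280,210:410,::-1],None,fx=4,fy=4))
```

```text
9.35 [539.89009571 -17.26371984 150.27991214] [-0.222  0.244  2.062  0.253  0.325 -2.062] 66.67016068902322 0.0 [-0.02011992 -0.13880104  1.43641217]
[0.004 0.002 0.004] [-0.001  0.002  0.   ]
```

View pics/side2.png

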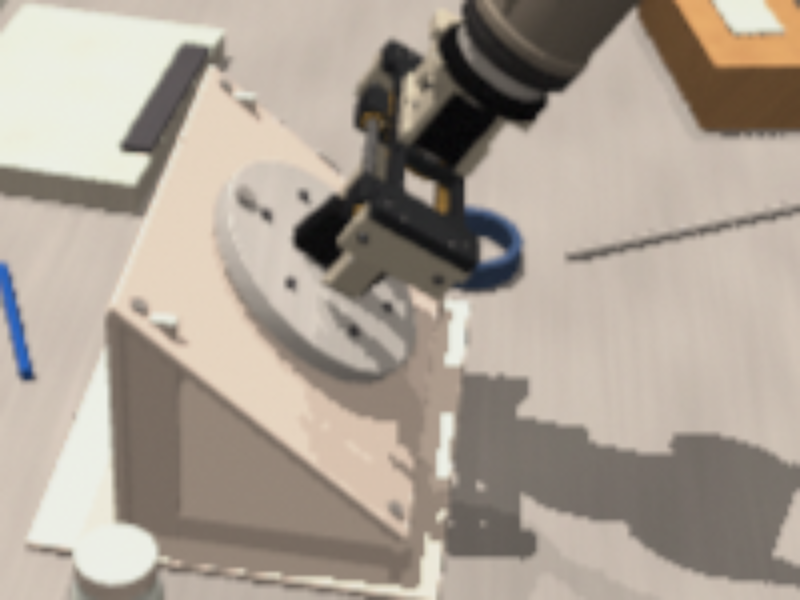

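The fingers are at full depth on both sides of the bar (bar at (345,240), near finger at (355,265)). Closing the jaws.

Call:
{"op": "send_rows", "data": {"rows": [{"x": 0, "y": 0, "z": 0, "ax": 0, "ay": 0, "az": 0, "jaw": -0.45}, {"x": 0, "y": 0, "z": 0, "ax": 0, "ay": 0, "az": 0, "jaw": -0.5}, {"x": 0, "y": 0, "z": 0, "ax": 0, "ay": 0, "az": 0, "jaw": -0.6}, {"x": 0, "y": 0, "z": 0, "ax": 0, "ay": 0, "az": 0, "jaw": -0.8}, {"x": 0, "y": 0, "z": 0, "ax": 0, "ay": 0, "az": 0, "jaw": -1}, {"x": 0, "y": 0, "z": 0, "ax": 0, "ay": 0, "az": 0, "jaw": -1}, {"x": 0, "y": 0, "z": 0, "ax": 0, "ay": 0, "az": 0, "jaw": -1}, {"x": 0, "y": 0, "z": 0, "ax": 0, "ay": 0, "az": 0, "jaw": -1}, {"x": 0, "y": 0, "z": 0, "ax": 0, "ay": 0, "az": 0, "jaw": -1}, {"x": 0, "y": 0, "z": 0, "ax": 0, "ay": 0, "az": 0, "jaw": -1}]}}

```text
time: 10.65
tool_pos: [539.8, -17.0, 149.9]
tcp_rot: [-3.076, 0.522, -3.073]
contact_force: [1.1, 5.5, 0.2]
grip_width: 20.0
finger_force: 30.0
```

```bash
cat >> k.py <<'E'
import json
def sense(tag,k=3):
    z=[]
    for i in range(k):
        o=bot.get_obs(); z.append([o["moment"]@n,o["tau"][5],*o["moment"],*o["contact_force"]]); 
        if i<k-1: bot.capture("side")
    o,p,R=now(); g=p-19*R[:,2]; u=-(R[:,0]-R[:,0]@n*n); th=np.degrees(np.arctan2(u@ey,u@eu))
    print(tag,"t",round(o["time"],2),"theta",round(th,2),"w",round(o["grip_width"],1),"ff",round(o["finger_force"],1),"off",((g-C)@eu).round(1),((g-C)@ey).round(1),((g-C)@n).round(1),"lean",round(np.degrees(np.arccos(-R[:,2]@n)),2))
    print(np.round(z,3)); open("log.txt","a").write(json.dumps([tag,th,np.array(z).tolist(),o["joint_positions"].tolist()])+"\n")
def step(dth):  # rigid turn about turntable axis from measured pose, units
    o,p,R=now(); T=Ro.from_rotvec(np.radians(dth)*n).as_matrix(); a=C+((p-C)@n)*n
    print(*rel(a+T@(p-a),T@R,p,R))
E
python3 - <<'E'
from k import *
sense("grip",4); print(bot.get_obs()["joint_positions"])
for d in (-40,-20,-10,-4): step(d)
E
```

```text
grip t 10.8 theta 5.0 w 20.0 ff 30.0 off 0.5 0.0 29.5 lean 9.93
[[-0.424 -0.283  0.998  0.128  0.28   1.075  5.474  0.231]
 [-0.466 -0.283  1.036  0.166  0.256  1.258  4.661  0.08 ]
 [-0.514 -0.283  1.094  0.129  0.243  0.786  5.1   -1.021]
 [-0.421 -0.283  1.007  0.16   0.292  1.055  5.317  0.241]]
[-0.2210948   0.24422179  2.06181587  0.25299069  0.32488138 -2.06217774]
[-0.003  0.009 -0.001] [-0.115  0.     0.657]
[-0.001  0.005 -0.   ] [-0.057  0.     0.328]
[-0.     0.002 -0.   ] [-0.029  0.     0.164]
[-0.     0.001 -0.   ] [-0.011  0.     0.066]
```

Call:
{"op": "send_rows", "data": {"rows": [{"x": 0, "y": 0.001, "z": 0, "ax": -0.0115, "ay": 0, "az": 0.0657, "jaw": -1}, {"x": 0, "y": 0.002, "z": 0, "ax": -0.023, "ay": 0, "az": 0.1314, "jaw": -1}, {"x": 0, "y": 0.003, "z": 0, "ax": -0.0345, "ay": 0, "az": 0.1971, "jaw": -1}, {"x": 0, "y": 0.004, "z": 0, "ax": -0.046, "ay": 0, "az": 0.2628, "jaw": -1}, {"x": -0.001, "y": 0.005, "z": 0, "ax": -0.0575, "ay": 0, "az": 0.3285, "jaw": -1}, {"x": -0.001, "y": 0.006, "z": 0, "ax": -0.069, "ay": 0, "az": 0.3942, "jaw": -1}, {"x": -0.001, "y": 0.007, "z": 0, "ax": -0.0805, "ay": 0, "az": 0.4599, "jaw": -1}, {"x": -0.002, "y": 0.008, "z": -0.001, "ax": -0.092, "ay": 0, "az": 0.5256, "jaw": -1}, {"x": -0.002, "y": 0.0085, "z": -0.001, "ax": -0.1035, "ay": 0, "az": 0.5913, "jaw": -1}, {"x": -0.003, "y": 0.009, "z": -0.001, "ax": -0.115, "ay": 0, "az": 0.657, "jaw": -1}]}}

```text
time: 12.05
tool_pos: [540.0, -16.1, 150.0]
tcp_rot: [2.731, 0.397, 2.45]
contact_force: [-0.6, -2.4, -1.6]
grip_width: 19.8
finger_force: 30.0
```

Run:
```python
from k import *
sense("cw",4); step(-40)
```

```text
cw t 12.2 theta -35.0 w 20.2 ff 30.0 off 0.2 -1.3 29.4 lean 9.88
[[ 0.226 -0.069 -0.302  0.579  0.027 -0.635 -2.369 -1.565]
 [-0.068 -0.135  0.168  0.208  0.047  0.916 -0.551 -2.149]
 [-0.203 -0.148  0.045  0.461 -0.239 -0.016 -1.672 -1.795]
 [-0.209 -0.241 -0.157  0.522 -0.418 -1.008 -3.904 -1.912]]
[0.    0.009 0.   ] [-0.114  0.001  0.657]
```

Call:
{"op": "send_rows", "data": {"rows": [{"x": 0, "y": 0, "z": 0, "ax": -0.0012, "ay": 0, "az": 0.0066, "jaw": -1}, {"x": 0, "y": 0, "z": 0, "ax": -0.0023, "ay": 0, "az": 0.0131, "jaw": -1}, {"x": 0, "y": 0, "z": 0, "ax": -0.0035, "ay": 0, "az": 0.0197, "jaw": -1}, {"x": 0, "y": 0, "z": 0, "ax": -0.0046, "ay": 0, "az": 0.0263, "jaw": -1}, {"x": 0, "y": 0, "z": 0, "ax": -0.0058, "ay": 0, "az": 0.0329, "jaw": -1}, {"x": 0, "y": 0, "z": 0, "ax": -0.0069, "ay": 0, "az": 0.0394, "jaw": -1}, {"x": 0, "y": 0.001, "z": 0, "ax": -0.0081, "ay": 0, "az": 0.046, "jaw": -1}, {"x": 0, "y": 0.001, "z": 0, "ax": -0.0092, "ay": 0, "az": 0.0526, "jaw": -1}, {"x": 0, "y": 0.001, "z": 0, "ax": -0.0104, "ay": 0, "az": 0.0591, "jaw": -1}, {"x": 0, "y": 0.001, "z": 0, "ax": -0.0115, "ay": 0, "az": 0.0657, "jaw": -1}]}}

```text
time: 13.45
tool_pos: [540.1, -16.0, 150.1]
tcp_rot: [2.695, 0.37, 2.385]
contact_force: [-3.4, -6.7, -3.1]
grip_width: 19.9
finger_force: 30.0
```

Run:
```python
from k import *
sense("cw",4)
```

```text
cw t 13.6 theta -38.92 w 19.9 ff 30.0 off 0.1 -1.3 29.4 lean 9.85
[[ 0.348  0.12  -0.799  0.845 -0.238 -3.448 -6.725 -3.062]
 [ 0.278  0.118 -0.787  0.795 -0.317 -2.197 -6.568 -1.896]
 [ 0.324  0.113 -0.788  0.791 -0.258 -2.844 -6.559 -2.162]
 [ 0.302  0.096 -0.753  0.888 -0.26  -2.458 -6.062 -1.554]]
```

Call:
{"op": "send_rows", "data": {"rows": [{"x": 0, "y": 0, "z": 0, "ax": 0.0012, "ay": 0, "az": -0.0066, "jaw": -1}, {"x": 0, "y": 0, "z": 0, "ax": 0.0023, "ay": 0, "az": -0.0131, "jaw": -1}, {"x": 0, "y": 0, "z": 0, "ax": 0.0035, "ay": 0, "az": -0.0197, "jaw": -1}, {"x": 0, "y": 0, "z": 0, "ax": 0.0046, "ay": 0, "az": -0.0263, "jaw": -1}, {"x": 0, "y": 0, "z": 0, "ax": 0.0058, "ay": 0, "az": -0.0329, "jaw": -1}, {"x": 0, "y": 0, "z": 0, "ax": 0.0069, "ay": 0, "az": -0.0394, "jaw": -1}, {"x": 0, "y": -0.001, "z": 0, "ax": 0.0081, "ay": 0, "az": -0.046, "jaw": -1}, {"x": 0, "y": -0.001, "z": 0, "ax": 0.0092, "ay": 0, "az": -0.0526, "jaw": -1}, {"x": 0, "y": -0.001, "z": 0, "ax": 0.0104, "ay": 0, "az": -0.0591, "jaw": -1}, {"x": 0, "y": -0.001, "z": 0, "ax": 0.0115, "ay": 0, "az": -0.0657, "jaw": -1}]}}

```text
time: 14.85
tool_pos: [540.0, -16.1, 150.0]
tcp_rot: [2.732, 0.398, 2.452]
contact_force: [-3.1, -5.5, -2.7]
grip_width: 19.7
finger_force: 30.0
```

Run:
```python
from k import *
sense("ccw",4); step(-56)
```

```text
ccw t 15.0 theta -34.98 w 19.8 ff 30.0 off 0.2 -1.2 29.5 lean 9.86
[[-0.13  -0.245 -0.447  0.7   -0.562 -3.087 -5.51  -2.666]
 [-0.081 -0.245 -0.492  0.72  -0.537 -2.573 -6.07  -2.793]
 [-0.049 -0.246 -0.541  0.731 -0.536 -1.787 -6.113 -2.863]
 [-0.041 -0.23  -0.51   0.718 -0.499 -2.762 -6.347 -1.385]]
[-0.001  0.012 -0.   ] [-0.16   0.002  0.92 ]
```

Call:
{"op": "send_rows", "data": {"rows": [{"x": 0, "y": 0.002, "z": 0, "ax": -0.0192, "ay": 0, "az": 0.1104, "jaw": -1}, {"x": 0, "y": 0.0035, "z": 0, "ax": -0.0384, "ay": 0, "az": 0.2208, "jaw": -1}, {"x": 0, "y": 0.005, "z": 0, "ax": -0.0576, "ay": 0.001, "az": 0.3312, "jaw": -1}, {"x": 0, "y": 0.0065, "z": 0, "ax": -0.0768, "ay": 0.001, "az": 0.4416, "jaw": -1}, {"x": 0, "y": 0.008, "z": 0, "ax": -0.096, "ay": 0.001, "az": 0.552, "jaw": -1}, {"x": 0, "y": 0.0095, "z": 0, "ax": -0.1152, "ay": 0.001, "az": 0.6624, "jaw": -1}, {"x": -0.001, "y": 0.0105, "z": 0, "ax": -0.1344, "ay": 0.002, "az": 0.7728, "jaw": -1}, {"x": -0.001, "y": 0.0115, "z": 0, "ax": -0.1504, "ay": 0.002, "az": 0.865, "jaw": -1}, {"x": -0.001, "y": 0.012, "z": 0, "ax": -0.1552, "ay": 0.002, "az": 0.892, "jaw": -1}, {"x": -0.001, "y": 0.012, "z": 0, "ax": -0.16, "ay": 0.002, "az": 0.92, "jaw": -1}]}}

```text
time: 16.25
tool_pos: [540.8, -15.6, 150.6]
tcp_rot: [2.438, -0.14, 1.636]
contact_force: [-7.0, -10.7, -0.2]
grip_width: 19.8
finger_force: 30.0
```

Run:
```python
from k import *
sense("cw",2); step(-4)
```

```text
cw t 16.3 theta -91.11 w 20.0 ff 30.0 off -1.5 -2.1 29.4 lean 9.67
[[  0.519   0.256  -1.238   1.054  -0.387  -7.029 -10.658  -0.176]
 [  0.381   0.224  -1.175   0.938  -0.512  -6.716 -10.496   0.12 ]]
[0. 0. 0.] [-0.011  0.     0.066]
```

Call:
{"op": "send_rows", "data": {"rows": [{"x": 0, "y": 0, "z": 0, "ax": -0.0012, "ay": 0, "az": 0.0066, "jaw": -1}, {"x": 0, "y": 0, "z": 0, "ax": -0.0023, "ay": 0, "az": 0.0131, "jaw": -1}, {"x": 0, "y": 0, "z": 0, "ax": -0.0035, "ay": 0, "az": 0.0197, "jaw": -1}, {"x": 0, "y": 0, "z": 0, "ax": -0.0046, "ay": 0, "az": 0.0263, "jaw": -1}, {"x": 0, "y": 0, "z": 0, "ax": -0.0058, "ay": 0, "az": 0.0329, "jaw": -1}, {"x": 0, "y": 0, "z": 0, "ax": -0.0069, "ay": 0, "az": 0.0394, "jaw": -1}, {"x": 0, "y": 0.001, "z": 0, "ax": -0.0081, "ay": 0, "az": 0.046, "jaw": -1}, {"x": 0, "y": 0.001, "z": 0, "ax": -0.0092, "ay": 0, "az": 0.0526, "jaw": -1}, {"x": 0, "y": 0.001, "z": 0, "ax": -0.0104, "ay": 0, "az": 0.0591, "jaw": -1}, {"x": 0, "y": 0.001, "z": 0, "ax": -0.0115, "ay": 0, "az": 0.0657, "jaw": -1}]}}

```text
time: 17.55
tool_pos: [540.9, -15.6, 150.7]
tcp_rot: [2.435, -0.184, 1.583]
contact_force: [-7.8, -10.6, 0.2]
grip_width: 19.6
finger_force: 30.0
```

Run:
```python
from k import *
sense("cw",4)
```

```text
cw t 17.7 theta -94.98 w 19.8 ff 30.0 off -1.6 -2.0 29.4 lean 9.66
[[  0.515   0.308  -1.247   1.083  -0.402  -7.845 -10.573   0.179]
 [  0.461   0.303  -1.261   1.076  -0.484  -8.234 -10.883   0.311]
 [  0.484   0.294  -1.253   1.101  -0.447  -8.492 -10.074  -0.161]
 [  0.411   0.278  -1.193   1.069  -0.491  -8.023 -10.201  -0.412]]
```

Call:
{"op": "send_rows", "data": {"rows": [{"x": 0, "y": 0, "z": 0, "ax": 0.0012, "ay": 0, "az": -0.0066, "jaw": -1}, {"x": 0, "y": 0, "z": 0, "ax": 0.0023, "ay": 0, "az": -0.0131, "jaw": -1}, {"x": 0, "y": 0, "z": 0, "ax": 0.0035, "ay": 0, "az": -0.0197, "jaw": -1}, {"x": 0, "y": 0, "z": 0, "ax": 0.0046, "ay": 0, "az": -0.0263, "jaw": -1}, {"x": 0, "y": 0, "z": 0, "ax": 0.0058, "ay": 0, "az": -0.0329, "jaw": -1}, {"x": 0, "y": 0, "z": 0, "ax": 0.0069, "ay": 0, "az": -0.0394, "jaw": -1}, {"x": 0, "y": -0.001, "z": 0, "ax": 0.0081, "ay": 0, "az": -0.046, "jaw": -1}, {"x": 0, "y": -0.001, "z": 0, "ax": 0.0092, "ay": 0, "az": -0.0526, "jaw": -1}, {"x": 0, "y": -0.001, "z": 0, "ax": 0.0104, "ay": 0, "az": -0.0591, "jaw": -1}, {"x": 0, "y": -0.001, "z": 0, "ax": 0.0115, "ay": 0, "az": -0.0657, "jaw": -1}]}}

```text
time: 18.95
tool_pos: [540.8, -15.6, 150.6]
tcp_rot: [2.438, -0.14, 1.636]
contact_force: [-8.1, -9.9, 0.2]
grip_width: 19.7
finger_force: 30.0
```

Run:
```python
from k import *
sense("ccw",4); step(-56)
```

```text
ccw t 19.1 theta -91.04 w 19.9 ff 30.0 off -1.4 -2.1 29.4 lean 9.67
[[ 1.1100e-01 -5.8000e-02 -1.0540e+00  1.0060e+00 -7.6600e-01 -8.0530e+00
  -9.8740e+00  1.5600e-01]
 [ 1.3000e-01 -5.4000e-02 -1.1120e+00  9.9200e-01 -7.8900e-01 -8.6270e+00
  -9.4780e+00 -5.7800e-01]
 [ 1.1700e-01 -5.0000e-02 -1.0730e+00  1.0090e+00 -7.7400e-01 -7.3290e+00
  -1.0011e+01  4.0000e-03]
 [ 9.8000e-02 -3.5000e-02 -1.0170e+00  9.8200e-01 -7.5100e-01 -7.9790e+00
  -1.1048e+01 -4.5700e-01]]
[0.004 0.008 0.001] [-0.157  0.002  0.92 ]
```

```bash
echo 'C=C-1.8*eu-0.6*ey' >> h.py
python3 - <<'E'
from k import *
step(-60)
E
```

```text
[-0.006  0.007 -0.001] [-0.168  0.003  0.986]
```

Call:
{"op": "send_rows", "data": {"rows": [{"x": -0.0022, "y": 0, "z": 0, "ax": -0.0202, "ay": 0, "az": 0.1183, "jaw": -1}, {"x": -0.003, "y": 0.001, "z": 0, "ax": -0.0403, "ay": 0.001, "az": 0.2366, "jaw": -1}, {"x": -0.0035, "y": 0.002, "z": 0, "ax": -0.0605, "ay": 0.001, "az": 0.355, "jaw": -1}, {"x": -0.004, "y": 0.003, "z": 0, "ax": -0.0806, "ay": 0.001, "az": 0.4733, "jaw": -1}, {"x": -0.005, "y": 0.0035, "z": 0, "ax": -0.1008, "ay": 0.002, "az": 0.5916, "jaw": -1}, {"x": -0.006, "y": 0.004, "z": 0, "ax": -0.121, "ay": 0.002, "az": 0.71, "jaw": -1}, {"x": -0.007, "y": 0.0045, "z": -0.001, "ax": -0.1411, "ay": 0.003, "az": 0.828, "jaw": -1}, {"x": -0.008, "y": 0.005, "z": -0.001, "ax": -0.158, "ay": 0.003, "az": 0.927, "jaw": -1}, {"x": -0.0085, "y": 0.0055, "z": -0.001, "ax": -0.163, "ay": 0.003, "az": 0.957, "jaw": -1}, {"x": -0.0085, "y": 0.0055, "z": -0.001, "ax": -0.168, "ay": 0.003, "az": 0.986, "jaw": -1}]}}

```text
time: 20.35
tool_pos: [541.6, -16.2, 151.3]
tcp_rot: [2.707, -0.753, 0.681]
contact_force: [-5.0, -5.7, 0.6]
grip_width: 20.2
finger_force: 30.1
```

Call:
{"op": "send_rows", "data": {"rows": [{"x": 0, "y": 0, "z": 0, "ax": -0.0012, "ay": 0, "az": 0.0066, "jaw": -1}, {"x": 0, "y": 0, "z": 0, "ax": -0.0023, "ay": 0, "az": 0.0131, "jaw": -1}, {"x": 0, "y": 0, "z": 0, "ax": -0.0035, "ay": 0, "az": 0.0197, "jaw": -1}, {"x": 0, "y": 0, "z": 0, "ax": -0.0046, "ay": 0, "az": 0.0263, "jaw": -1}, {"x": 0, "y": 0, "z": 0, "ax": -0.0058, "ay": 0, "az": 0.0329, "jaw": -1}, {"x": 0, "y": 0, "z": 0, "ax": -0.0069, "ay": 0, "az": 0.0394, "jaw": -1}, {"x": 0, "y": 0, "z": 0, "ax": -0.0081, "ay": 0, "az": 0.046, "jaw": -1}, {"x": 0, "y": 0, "z": 0, "ax": -0.0092, "ay": 0, "az": 0.0526, "jaw": -1}, {"x": 0, "y": 0, "z": 0, "ax": -0.0104, "ay": 0, "az": 0.0591, "jaw": -1}, {"x": 0, "y": 0, "z": 0, "ax": -0.0115, "ay": 0, "az": 0.0657, "jaw": -1}]}}

```text
time: 21.6
tool_pos: [541.6, -16.3, 151.3]
tcp_rot: [2.756, -0.78, 0.594]
contact_force: [-4.2, -6.4, -0.0]
grip_width: 19.9
finger_force: 30.1
```

Run:
```python
from k import *
sense("cw",4)
```

```text
cw t 21.75 theta -155.05 w 19.8 ff 30.1 off -1.5 -0.4 29.4 lean 9.69
[[ 0.268  0.448 -1.277  0.71  -0.739 -4.216 -6.388 -0.033]
 [ 0.337  0.453 -1.316  0.71  -0.682 -5.732 -5.732 -0.221]
 [ 0.287  0.457 -1.252  0.717 -0.694 -5.201 -6.742 -0.235]
 [ 0.299  0.437 -1.284  0.723 -0.706 -4.825 -6.038 -0.254]]
```

Call:
{"op": "send_rows", "data": {"rows": [{"x": 0, "y": 0, "z": 0, "ax": 0.0012, "ay": 0, "az": -0.0066, "jaw": -1}, {"x": 0, "y": 0, "z": 0, "ax": 0.0023, "ay": 0, "az": -0.0131, "jaw": -1}, {"x": 0, "y": 0, "z": 0, "ax": 0.0035, "ay": 0, "az": -0.0197, "jaw": -1}, {"x": 0, "y": 0, "z": 0, "ax": 0.0046, "ay": 0, "az": -0.0263, "jaw": -1}, {"x": 0, "y": 0, "z": 0, "ax": 0.0058, "ay": 0, "az": -0.0329, "jaw": -1}, {"x": 0, "y": 0, "z": 0, "ax": 0.0069, "ay": 0, "az": -0.0394, "jaw": -1}, {"x": 0, "y": 0, "z": 0, "ax": 0.0081, "ay": 0, "az": -0.046, "jaw": -1}, {"x": 0, "y": 0, "z": 0, "ax": 0.0092, "ay": 0, "az": -0.0526, "jaw": -1}, {"x": 0, "y": 0, "z": 0, "ax": 0.0104, "ay": 0, "az": -0.0591, "jaw": -1}, {"x": 0, "y": 0, "z": 0, "ax": 0.0115, "ay": 0, "az": -0.0657, "jaw": -1}]}}

```text
time: 23.0
tool_pos: [541.6, -16.2, 151.3]
tcp_rot: [2.707, -0.753, 0.681]
contact_force: [-5.0, -4.7, 0.3]
grip_width: 19.6
finger_force: 30.0
```

Run:
```python
from k import *
sense("ccw",4); step(60)
```

```text
ccw t 23.15 theta -151.09 w 19.6 ff 30.0 off -1.4 -0.5 29.4 lean 9.72
[[-0.037  0.121 -1.021  0.693 -0.922 -5.012 -4.707  0.321]
 [-0.045  0.117 -0.959  0.727 -0.882 -4.777 -3.824  0.116]
 [ 0.04   0.114 -1.061  0.658 -0.855 -5.767 -5.885 -0.112]
 [ 0.016  0.133 -1.063  0.768 -0.89  -5.256 -4.707 -0.297]]
[-0.006 -0.007 -0.001] [ 0.169 -0.006 -0.986]
```

Call:
{"op": "send_rows", "data": {"rows": [{"x": 0, "y": 0, "z": 0, "ax": 0, "ay": 0, "az": 0, "jaw": 1}, {"x": 0, "y": 0, "z": 0, "ax": 0, "ay": 0, "az": 0, "jaw": 1}, {"x": 0, "y": 0, "z": 0, "ax": 0, "ay": 0, "az": 0, "jaw": 1}, {"x": 0, "y": 0, "z": 0, "ax": 0, "ay": 0, "az": 0, "jaw": 1}, {"x": 0, "y": 0, "z": 0, "ax": 0, "ay": 0, "az": 0, "jaw": 1}, {"x": 0, "y": 0, "z": 0, "ax": 0, "ay": 0, "az": 0, "jaw": 1}, {"x": 0, "y": 0, "z": 0, "ax": 0, "ay": 0, "az": 0, "jaw": 1}, {"x": 0, "y": 0, "z": 0, "ax": 0, "ay": 0, "az": 0, "jaw": 1}, {"x": 0, "y": 0, "z": 0, "ax": 0, "ay": 0, "az": 0, "jaw": 1}, {"x": 0, "y": 0, "z": 0, "ax": 0, "ay": 0, "az": 0, "jaw": 1}]}}

```text
time: 24.4
tool_pos: [542.3, -15.3, 151.9]
tcp_rot: [2.707, -0.756, 0.682]
contact_force: [-1.0, 0.2, -0.6]
grip_width: 91.8
finger_force: 0.0
```

Run:
```python
from k import *
sense("free",6); step(60)
```

```text
free t 24.65 theta -151.11 w 91.7 ff 0.0 off -0.6 0.4 29.4 lean 9.91
[[ 0.047  0.05  -0.091  0.596 -0.03  -1.022  0.153 -0.641]
 [ 0.082  0.05  -0.116  0.543 -0.004  0.694  0.023  0.11 ]
 [ 0.08   0.05  -0.112  0.559 -0.005  0.52   0.157 -0.555]
 [ 0.069  0.05  -0.066  0.534  0.022 -0.536  0.261  0.476]
 [ 0.113  0.05  -0.124  0.549  0.03  -0.471 -0.542 -0.399]
 [ 0.143  0.05  -0.172  0.569  0.029  1.009  0.275  0.97 ]]
[-0.01  -0.011 -0.002] [ 0.172 -0.007 -0.985]
```

```bash
cat > fit.py <<'E'
from k import *
L=[json.loads(l) for l in open("log.txt")]
rec=[]
for tag,th,z,q in L:
    z=np.array(z)
    if tag=="cw" and (th>-36 or -92<th<-90): continue
    p,R=fk(q,P); m=z.mean(0); rec.append((tag,th,m[1],m[2:5],m[5:8],R))
q5=[-0.241,0.058,2.05,0.18,0.522,-1.996]; rec.append(("free",5,-.024,np.array([.0525,.3355,0]),np.zeros(3),fk(q5,P)[1]))
R1=Ro.from_euler("xyz",[-3.14022,0,2.89875]).as_matrix()
w=np.array([0,0,-1.])
fr=[r for r in rec if r[0]=="free"]
A=np.array([[R[:,i]@np.cross(w,R[:,2]) for i in(0,1)] for *_,R in fr]); b=np.array([r[2] for r in fr])
cxy=np.linalg.lstsq(A,b,rcond=None)[0]; print("com moment",cxy,A@cxy-b)
# wrist moment bias: cross(R c,w)-cross(R1 c,w)
H=np.vstack([np.stack([np.cross(R[:,i],w)-np.cross(R1[:,i],w) for i in range(3)],1) for *_,R in fr])
hb=np.concatenate([r[3]-[.03,.03,.01] for r in fr]); c3=np.linalg.lstsq(H,hb,rcond=None)[0]; print("c3",c3,(H@c3-hb).round(3))
for cl in ("cxy",):
  rows=[];y=[];y2=[];lev=[]
  for tag,th,t5,M,F,R in rec:
    if tag not in("cw","ccw"): continue
    b5=np.array([R[:,i]@np.cross(w,R[:,2]) for i in(0,1)])@cxy
    Mb=M-(np.cross(R@c3,w)-np.cross(R1@c3,w))-[.03,.03,.01]
    d=R[:,2]; Mg=Mb-.19*np.cross(d,F)
    print(tag,round(th,1),"t5corr",round(t5-b5,3),"Mb.d",(Mb@d).round(3),"Mg",Mg.round(3),"Mg.n",(Mg@n).round(3), "crossF.n",np.cross(d,F)@n)
E
python3 fit.py
```

```text
com moment [-0.07514849  0.0395744 ] [1.38777878e-17 0.00000000e+00]
c3 [ 0.06399611 -0.04822258  0.57728666] [ 0.001 -0.003  0.003  0.015  0.004  0.01 ]
cw -38.9 t5corr 0.096 Mb.d -0.108 Mg [ 0.349 -0.171  0.332] Mg.n 0.027 crossF.n 1.233708727855208
ccw -35.0 t5corr -0.254 Mb.d 0.252 Mg [ 0.553 -0.277  0.02 ] Mg.n -0.345 crossF.n 1.185016602532025
cw -95.0 t5corr 0.241 Mb.d -0.259 Mg [ 0.399 -0.518  0.59 ] Mg.n 0.185 crossF.n 0.8767565372635977
ccw -91.0 t5corr -0.103 Mb.d 0.09 Mg [ 0.544 -0.608  0.221] Mg.n -0.192 crossF.n 1.008149033913251
cw -155.0 t5corr 0.401 Mb.d -0.407 Mg [-0.399 -0.497  0.123] Mg.n 0.341 crossF.n -0.6699032785912127
ccw -151.1 t5corr 0.071 Mb.d -0.079 Mg [-0.314 -0.496 -0.282] Mg.n -0.024 crossF.n -0.3805725520060869
```

```bash
echo 'C=C+0.45*eu+0.4*ey' >> h.py
python3 - <<'E'
from k import *
o,p,R=now(); g=p-19*R[:,2]; d=C+29.4*n-g; print((R.T@d/200).round(4), d.round(2))
p2=p+d
T=Ro.from_rotvec(np.radians(57)*n).as_matrix(); a=C+((p2-C)@n)*n
print(*rel(a+T@(p2-a),T@R,p2,R))
E
```

```text
[0.0044 0.0024 0.0008] [ 0.79 -0.01  0.64]
[-0.008 -0.013 -0.001] [ 0.163 -0.006 -0.936]
```

Call:
{"op": "send_rows", "data": {"rows": [{"x": 0.0044, "y": 0.0024, "z": 0, "ax": 0, "ay": 0, "az": 0, "jaw": 0.5}, {"x": 0.0044, "y": 0.0024, "z": 0, "ax": 0, "ay": 0, "az": 0, "jaw": 0}, {"x": 0.0044, "y": 0.0024, "z": 0, "ax": 0, "ay": 0, "az": 0, "jaw": -0.4}, {"x": 0.0044, "y": 0.0024, "z": 0, "ax": 0, "ay": 0, "az": 0, "jaw": -0.5}, {"x": 0.0044, "y": 0.0024, "z": 0, "ax": 0, "ay": 0, "az": 0, "jaw": -0.7}, {"x": 0.0044, "y": 0.0024, "z": 0, "ax": 0, "ay": 0, "az": 0, "jaw": -1}, {"x": 0.0044, "y": 0.0024, "z": 0, "ax": 0, "ay": 0, "az": 0, "jaw": -1}, {"x": 0.0044, "y": 0.0024, "z": 0, "ax": 0, "ay": 0, "az": 0, "jaw": -1}, {"x": 0.0044, "y": 0.0024, "z": 0, "ax": 0, "ay": 0, "az": 0, "jaw": -1}, {"x": 0.0044, "y": 0.0024, "z": 0, "ax": 0, "ay": 0, "az": 0, "jaw": -1}]}}

```text
time: 25.9
tool_pos: [542.9, -15.3, 152.6]
tcp_rot: [2.707, -0.756, 0.683]
contact_force: [0.4, 1.1, -0.3]
grip_width: 20.0
finger_force: 30.0
```

Run:
```python
from k import *
sense("regrip",2); step(52)
```

```text
regrip t 25.95 theta -151.11 w 19.8 ff 30.0 off -0.1 0.1 29.6 lean 9.91
[[ 0.077  0.076 -0.316  0.405 -0.175  0.355  1.112 -0.34 ]
 [ 0.021  0.076 -0.259  0.434 -0.202  0.466  1.099 -0.234]]
[-0.007 -0.012 -0.001] [ 0.149 -0.006 -0.854]
```

Clean grip with a low side force. Now turning CCW to about -99, then a slow 4 deg each way to measure.

Call:
{"op": "send_rows", "data": {"rows": [{"x": -0.0005, "y": -0.0015, "z": 0, "ax": 0.018, "ay": 0, "az": -0.1025, "jaw": -1}, {"x": -0.001, "y": -0.003, "z": 0, "ax": 0.036, "ay": -0.001, "az": -0.205, "jaw": -1}, {"x": -0.0015, "y": -0.005, "z": 0, "ax": 0.054, "ay": -0.002, "az": -0.3075, "jaw": -1}, {"x": -0.0025, "y": -0.0065, "z": 0, "ax": 0.0715, "ay": -0.003, "az": -0.41, "jaw": -1}, {"x": -0.0035, "y": -0.008, "z": 0, "ax": 0.0895, "ay": -0.004, "az": -0.5125, "jaw": -1}, {"x": -0.0045, "y": -0.009, "z": 0, "ax": 0.107, "ay": -0.004, "az": -0.615, "jaw": -1}, {"x": -0.0055, "y": -0.0105, "z": -0.001, "ax": 0.125, "ay": -0.005, "az": -0.7175, "jaw": -1}, {"x": -0.0065, "y": -0.0115, "z": -0.001, "ax": 0.14, "ay": -0.006, "az": -0.803, "jaw": -1}, {"x": -0.007, "y": -0.012, "z": -0.001, "ax": 0.1445, "ay": -0.006, "az": -0.828, "jaw": -1}, {"x": -0.007, "y": -0.012, "z": -0.001, "ax": 0.149, "ay": -0.006, "az": -0.854, "jaw": -1}]}}

```text
time: 27.2
tool_pos: [541.1, -13.6, 151.1]
tcp_rot: [2.438, -0.234, 1.531]
contact_force: [0.1, 1.7, -0.3]
grip_width: 20.0
finger_force: 30.0
```

Call:
{"op": "send_rows", "data": {"rows": [{"x": 0, "y": 0, "z": 0, "ax": 0.0017, "ay": 0, "az": -0.0099, "jaw": -1}, {"x": 0, "y": 0, "z": 0, "ax": 0.0035, "ay": 0, "az": -0.0197, "jaw": -1}, {"x": 0, "y": 0, "z": 0, "ax": 0.0052, "ay": 0, "az": -0.0296, "jaw": -1}, {"x": 0, "y": -0.001, "z": 0, "ax": 0.0069, "ay": 0, "az": -0.0394, "jaw": -1}, {"x": 0, "y": -0.001, "z": 0, "ax": 0.0086, "ay": 0, "az": -0.0493, "jaw": -1}, {"x": 0, "y": -0.001, "z": 0, "ax": 0.0104, "ay": 0, "az": -0.0591, "jaw": -1}, {"x": 0, "y": -0.001, "z": 0, "ax": 0.0121, "ay": 0, "az": -0.069, "jaw": -1}, {"x": 0, "y": -0.001, "z": 0, "ax": 0.0138, "ay": 0, "az": -0.0788, "jaw": -1}, {"x": 0, "y": -0.0015, "z": 0, "ax": 0.0155, "ay": 0, "az": -0.0887, "jaw": -1}, {"x": 0, "y": -0.0015, "z": 0, "ax": 0.0173, "ay": 0, "az": -0.0986, "jaw": -1}]}}

```text
time: 28.45
tool_pos: [540.8, -13.6, 150.8]
tcp_rot: [2.44, -0.167, 1.612]
contact_force: [-0.1, 4.9, -2.1]
grip_width: 19.6
finger_force: 30.0
```

Run:
```python
from k import *
sense("ccw",5); step(-4)
```

```text
ccw t 28.65 theta -93.06 w 19.6 ff 30.0 off -0.1 0.1 29.6 lean 9.96
[[-8.800e-02 -4.300e-02  4.650e-01  4.700e-02  2.750e-01 -9.100e-02
   4.912e+00 -2.088e+00]
 [-4.900e-02 -2.600e-02  3.910e-01 -3.000e-03  2.640e-01 -1.016e+00
   5.867e+00 -7.560e-01]
 [-2.700e-02 -1.500e-02  4.050e-01  1.300e-02  3.040e-01 -9.840e-01
   4.836e+00  1.910e-01]
 [-3.000e-03  3.000e-03  3.870e-01 -1.000e-02  3.210e-01  8.530e-01
   5.021e+00 -1.621e+00]
 [-3.000e-03  7.000e-03  4.290e-01 -1.800e-02  3.570e-01 -4.460e-01
   5.076e+00 -8.900e-01]]
[ 0.     0.001 -0.   ] [-0.012  0.     0.066]
```

Call:
{"op": "send_rows", "data": {"rows": [{"x": 0, "y": 0, "z": 0, "ax": -0.0012, "ay": 0, "az": 0.0066, "jaw": -1}, {"x": 0, "y": 0, "z": 0, "ax": -0.0023, "ay": 0, "az": 0.0131, "jaw": -1}, {"x": 0, "y": 0, "z": 0, "ax": -0.0035, "ay": 0, "az": 0.0197, "jaw": -1}, {"x": 0, "y": 0, "z": 0, "ax": -0.0046, "ay": 0, "az": 0.0263, "jaw": -1}, {"x": 0, "y": 0, "z": 0, "ax": -0.0058, "ay": 0, "az": 0.0329, "jaw": -1}, {"x": 0, "y": 0, "z": 0, "ax": -0.0069, "ay": 0, "az": 0.0394, "jaw": -1}, {"x": 0, "y": 0.001, "z": 0, "ax": -0.0081, "ay": 0, "az": 0.046, "jaw": -1}, {"x": 0, "y": 0.001, "z": 0, "ax": -0.0092, "ay": 0, "az": 0.0526, "jaw": -1}, {"x": 0, "y": 0.001, "z": 0, "ax": -0.0104, "ay": 0, "az": 0.0591, "jaw": -1}, {"x": 0, "y": 0.001, "z": 0, "ax": -0.0115, "ay": 0, "az": 0.0657, "jaw": -1}]}}

```text
time: 29.9
tool_pos: [541.0, -13.6, 150.9]
tcp_rot: [2.438, -0.211, 1.559]
contact_force: [-1.1, 5.1, -0.2]
grip_width: 19.9
finger_force: 30.0
```

```bash
python3 - <<'E'
from k import *
sense("cw",5); step(-4)
E
sed -i 's/-92<th<-90/len(z)<4/' fit.py; python3 fit.py
```

```text
cw t 30.1 theta -97.05 w 19.6 ff 30.0 off -0.1 0.1 29.5 lean 9.93
[[ 0.409  0.337  0.194  0.042  0.695 -1.091  5.083 -0.195]
 [ 0.396  0.335  0.204  0.019  0.688 -0.474  5.028  0.066]
 [ 0.334  0.331  0.264  0.076  0.656 -0.796  5.754 -1.386]
 [ 0.336  0.316  0.254  0.043  0.651 -0.369  5.491  0.252]
 [ 0.304  0.313  0.253  0.073  0.607 -1.241  6.135  0.739]]
[0.    0.001 0.   ] [-0.011  0.     0.066]
com moment [-0.07514849  0.0395744 ] [1.38777878e-17 0.00000000e+00]
c3 [ 0.06399611 -0.04822258  0.57728666] [ 0.001 -0.003  0.003  0.015  0.004  0.01 ]
cw -38.9 t5corr 0.096 Mb.d -0.108 Mg [ 0.349 -0.171  0.332] Mg.n 0.027 crossF.n 1.233708727855208
ccw -35.0 t5corr -0.254 Mb.d 0.252 Mg [ 0.553 -0.277  0.02 ] Mg.n -0.345 crossF.n 1.185016602532025
cw -95.0 t5corr 0.241 Mb.d -0.259 Mg [ 0.399 -0.518  0.59 ] Mg.n 0.185 crossF.n 0.8767565372635977
ccw -91.0 t5corr -0.103 Mb.d 0.09 Mg [ 0.544 -0.608  0.221] Mg.n -0.192 crossF.n 1.008149033913251
cw -155.0 t5corr 0.401 Mb.d -0.407 Mg [-0.399 -0.497  0.123] Mg.n 0.341 crossF.n -0.6699032785912127
ccw -151.1 t5corr 0.071 Mb.d -0.079 Mg [-0.314 -0.496 -0.282] Mg.n -0.024 crossF.n -0.3805725520060869
ccw -93.1 t5corr -0.069 Mb.d 0.079 Mg [-0.133 -0.602 -0.341] Mg.n -0.187 crossF.n 0.19068594419958176
cw -97.1 t5corr 0.27 Mb.d -0.289 Mg [-0.383 -0.517 -0.051] Mg.n 0.196 crossF.n 0.2147600807973118
```

Call:
{"op": "send_rows", "data": {"rows": [{"x": 0, "y": 0, "z": 0, "ax": 0, "ay": 0, "az": 0, "jaw": -0.4}, {"x": 0, "y": 0, "z": 0, "ax": 0, "ay": 0, "az": 0, "jaw": 0}, {"x": 0, "y": 0, "z": 0, "ax": 0, "ay": 0, "az": 0, "jaw": 0}, {"x": 0, "y": 0, "z": 0, "ax": 0, "ay": 0, "az": 0, "jaw": 0}, {"x": 0, "y": 0, "z": 0, "ax": 0, "ay": 0, "az": 0, "jaw": 0}, {"x": 0, "y": 0, "z": 0, "ax": 0, "ay": 0, "az": 0, "jaw": 0}, {"x": 0, "y": 0, "z": 0, "ax": 0, "ay": 0, "az": 0, "jaw": 0}, {"x": 0, "y": 0, "z": 0, "ax": 0, "ay": 0, "az": 0, "jaw": 0}, {"x": 0, "y": 0, "z": 0, "ax": 0, "ay": 0, "az": 0, "jaw": 0}, {"x": 0, "y": 0, "z": 0, "ax": 0, "ay": 0, "az": 0, "jaw": 0}]}}

```text
time: 31.35
tool_pos: [541.1, -13.8, 151.0]
tcp_rot: [2.438, -0.211, 1.558]
contact_force: [0.1, 0.3, 0.0]
grip_width: 46.0
finger_force: 0.0
```

Run:
```python
from k import *
sense("free",8)
```

```text
free t 31.7 theta -97.1 w 45.5 ff 0.0 off -0.0 -0.1 29.5 lean 9.91
[[ 0.143  0.059 -0.16   0.469  0.04   0.064  0.309  0.032]
 [ 0.151  0.059 -0.196  0.433  0.021 -0.906 -0.247  1.599]
 [ 0.096  0.059 -0.152  0.497 -0.016  0.799 -0.504 -0.387]
 [ 0.113  0.059 -0.194  0.456 -0.028  0.03  -0.328 -0.429]
 [ 0.121  0.059 -0.218  0.394 -0.036  0.002  0.302 -0.463]
 [ 0.111  0.059 -0.208  0.452 -0.041  0.323 -0.96   0.163]
 [ 0.141  0.059 -0.219  0.447 -0.011 -1.179  0.291 -0.143]
 [ 0.087  0.059 -0.19   0.448 -0.057 -0.062 -0.366  0.072]]
```

Call:
{"op": "send_rows", "data": {"rows": [{"x": 0, "y": 0, "z": 0, "ax": 0, "ay": 0, "az": 0, "jaw": -0.3}, {"x": 0, "y": 0, "z": 0, "ax": 0, "ay": 0, "az": 0, "jaw": -0.5}, {"x": 0, "y": 0, "z": 0, "ax": 0, "ay": 0, "az": 0, "jaw": -0.7}, {"x": 0, "y": 0, "z": 0, "ax": 0, "ay": 0, "az": 0, "jaw": -1}, {"x": 0, "y": 0, "z": 0, "ax": 0, "ay": 0, "az": 0, "jaw": -1}, {"x": 0, "y": 0, "z": 0, "ax": 0, "ay": 0, "az": 0, "jaw": -1}, {"x": 0, "y": 0, "z": 0, "ax": 0, "ay": 0, "az": 0, "jaw": -1}, {"x": 0, "y": 0, "z": 0, "ax": 0, "ay": 0, "az": 0, "jaw": -1}, {"x": 0, "y": 0, "z": 0, "ax": 0, "ay": 0, "az": 0, "jaw": -1}, {"x": 0, "y": 0, "z": 0, "ax": 0, "ay": 0, "az": 0, "jaw": -1}]}}

```text
time: 32.95
tool_pos: [541.0, -13.8, 150.9]
tcp_rot: [2.438, -0.211, 1.558]
contact_force: [-1.5, 0.4, -1.2]
grip_width: 19.6
finger_force: 30.0
```

Run:
```python
from k import *
sense("regrip",3); step(-4)
```

```text
regrip t 33.05 theta -97.1 w 19.9 ff 30.0 off -0.1 -0.1 29.5 lean 9.91
[[ 0.246  0.215 -0.34   0.287  0.029 -1.456  0.41  -1.198]
 [ 0.213  0.215 -0.281  0.283  0.036 -2.011 -0.037 -0.793]
 [ 0.235  0.215 -0.33   0.332  0.021 -1.284 -0.554 -1.977]]
[ 0.     0.001 -0.   ] [-0.011  0.     0.066]
```

Call:
{"op": "send_rows", "data": {"rows": [{"x": 0, "y": 0, "z": 0, "ax": 0.0012, "ay": 0, "az": -0.0066, "jaw": -1}, {"x": 0, "y": 0, "z": 0, "ax": 0.0023, "ay": 0, "az": -0.0131, "jaw": -1}, {"x": 0, "y": 0, "z": 0, "ax": 0.0035, "ay": 0, "az": -0.0197, "jaw": -1}, {"x": 0, "y": 0, "z": 0, "ax": 0.0046, "ay": 0, "az": -0.0263, "jaw": -1}, {"x": 0, "y": 0, "z": 0, "ax": 0.0058, "ay": 0, "az": -0.0329, "jaw": -1}, {"x": 0, "y": 0, "z": 0, "ax": 0.0069, "ay": 0, "az": -0.0394, "jaw": -1}, {"x": 0, "y": -0.001, "z": 0, "ax": 0.0081, "ay": 0, "az": -0.046, "jaw": -1}, {"x": 0, "y": -0.001, "z": 0, "ax": 0.0092, "ay": 0, "az": -0.0526, "jaw": -1}, {"x": 0, "y": -0.001, "z": 0, "ax": 0.0104, "ay": 0, "az": -0.0591, "jaw": -1}, {"x": 0, "y": -0.001, "z": 0, "ax": 0.0115, "ay": 0, "az": -0.0657, "jaw": -1}]}}

```text
time: 34.3
tool_pos: [540.9, -13.8, 150.8]
tcp_rot: [2.44, -0.167, 1.612]
contact_force: [-4.1, 0.2, -1.8]
grip_width: 20.0
finger_force: 30.0
```

Run:
```python
from k import *
sense("ccw",6)
```

```text
ccw t 34.55 theta -93.09 w 19.7 ff 30.0 off -0.1 -0.1 29.5 lean 9.94
[[ 2.000e-02 -3.800e-02 -2.160e-01  4.750e-01 -1.680e-01 -4.061e+00
   1.810e-01 -1.787e+00]
 [ 6.000e-03 -3.100e-02 -1.770e-01  5.660e-01 -1.550e-01 -3.806e+00
   1.810e-01 -1.337e+00]
 [ 8.500e-02 -2.800e-02 -2.520e-01  5.040e-01 -1.140e-01 -5.102e+00
   8.200e-02 -1.685e+00]
 [ 8.800e-02 -9.000e-03 -2.210e-01  4.950e-01 -8.200e-02 -4.292e+00
   1.570e-01 -1.841e+00]
 [ 9.200e-02 -3.000e-03 -2.200e-01  5.260e-01 -7.800e-02 -3.941e+00
   1.670e-01 -1.842e+00]
 [ 7.300e-02 -1.000e-03 -2.590e-01  5.420e-01 -1.360e-01 -4.261e+00
  -5.880e-01 -1.756e+00]]
```

Call:
{"op": "send_rows", "data": {"rows": [{"x": 0, "y": 0, "z": 0, "ax": -0.0012, "ay": 0, "az": 0.0066, "jaw": -1}, {"x": 0, "y": 0, "z": 0, "ax": -0.0023, "ay": 0, "az": 0.0131, "jaw": -1}, {"x": 0, "y": 0, "z": 0, "ax": -0.0035, "ay": 0, "az": 0.0197, "jaw": -1}, {"x": 0, "y": 0, "z": 0, "ax": -0.0046, "ay": 0, "az": 0.0263, "jaw": -1}, {"x": 0, "y": 0, "z": 0, "ax": -0.0058, "ay": 0, "az": 0.0329, "jaw": -1}, {"x": 0, "y": 0, "z": 0, "ax": -0.0069, "ay": 0, "az": 0.0394, "jaw": -1}, {"x": 0, "y": 0.001, "z": 0, "ax": -0.0081, "ay": 0, "az": 0.046, "jaw": -1}, {"x": 0, "y": 0.001, "z": 0, "ax": -0.0092, "ay": 0, "az": 0.0526, "jaw": -1}, {"x": 0, "y": 0.001, "z": 0, "ax": -0.0104, "ay": 0, "az": 0.0591, "jaw": -1}, {"x": 0, "y": 0.001, "z": 0, "ax": -0.0115, "ay": 0, "az": 0.0657, "jaw": -1}]}}

```text
time: 35.8
tool_pos: [541.0, -13.8, 150.9]
tcp_rot: [2.438, -0.212, 1.557]
contact_force: [-4.1, -0.3, -1.9]
grip_width: 19.9
finger_force: 30.0
```

```bash
python3 - <<'E'
from k import *
sense("cw",6)
E
cat >> fit.py <<'E'
  print("final: axis moment with t5 for the tool-axis part")
  out=[]
  for tag,th,t5,M,F,R in rec:
    if tag not in("cw","ccw"): continue
    b5=np.array([R[:,i]@np.cross(w,R[:,2]) for i in(0,1)])@cxy; d=R[:,2]
    Mb=M-(np.cross(R@c3,w)-np.cross(R1@c3,w))-[.03,.03,.01]
    v=[]
    for l in (.17,.19,.21):
      Mg=Mb-l*np.cross(d,F); Mg=Mg-d*(Mg@d)-d*(t5-b5); v.append(Mg@n)
    out.append((tag,th,*v)); print(tag,round(th,1),np.round(v,3),"t5",round(t5-b5,3))
  O=np.array([o[1:] for o in out]);s=np.array([1 if o[0]=="cw" else -1 for o in out])
  for i in (1,2,3):
    r=least_squares(lambda x:x[0]*s-x[1]*np.sin(np.radians(O[:,0]-x[2]))-O[:,i],[.19,.17,-95]); print(r.x,r.fun.round(3))
E
python3 fit.py | tail -18
```

```text
cw t 36.05 theta -97.1 w 19.6 ff 30.0 off -0.1 -0.1 29.5 lean 9.91
[[ 0.465  0.325 -0.485  0.7    0.182 -4.088 -0.251 -1.945]
 [ 0.489  0.319 -0.463  0.8    0.229 -3.887  0.177 -0.587]
 [ 0.419  0.316 -0.461  0.763  0.141 -5.042 -0.971 -1.388]
 [ 0.398  0.297 -0.397  0.703  0.169 -4.633 -1.022 -2.645]
 [ 0.391  0.291 -0.387  0.73   0.167 -4.231  0.349 -0.8  ]
 [ 0.404  0.289 -0.454  0.753  0.128 -4.867 -0.303 -1.947]]
ccw -93.1 t5corr -0.072 Mb.d 0.088 Mg [-0.119 -0.603 -0.341] Mg.n -0.196 crossF.n 0.19068594419958176
cw -97.1 t5corr 0.267 Mb.d -0.28 Mg [-0.369 -0.519 -0.051] Mg.n 0.187 crossF.n 0.2147600807973118
ccw -93.1 t5corr -0.076 Mb.d 0.078 Mg [-0.008 -0.732 -0.259] Mg.n -0.208 crossF.n 0.7494351552357295
cw -97.1 t5corr 0.247 Mb.d -0.248 Mg [-0.176 -0.526  0.072] Mg.n 0.158 crossF.n 0.7477870398511709
final: axis moment with t5 for the tool-axis part
cw -38.9 [ 0.036  0.011 -0.013] t5 0.093
ccw -35.0 [-0.326 -0.349 -0.373] t5 -0.257
cw -95.0 [0.181 0.164 0.146] t5 0.237
ccw -91.0 [-0.188 -0.208 -0.228] t5 -0.106
cw -155.0 [0.322 0.335 0.349] t5 0.401
ccw -151.1 [-0.04  -0.032 -0.025] t5 0.071
ccw -93.1 [-0.177 -0.181 -0.185] t5 -0.072
cw -97.1 [0.179 0.175 0.171] t5 0.267
ccw -93.1 [-0.191 -0.206 -0.221] t5 -0.076
cw -97.1 [0.172 0.157 0.142] t5 0.247
[  0.17647696   0.16825863 -95.7850044 ] [-0.     0.002 -0.007 -0.002 -0.001  0.002 -0.007  0.001  0.006  0.008]
[  0.17659983   0.18939683 -99.489301  ] [ 0.     0.002 -0.002  0.004 -0.002  0.004 -0.017 -0.006  0.008  0.011]
[   0.1767227     0.21116655 -102.44016035] [ 0.001  0.001  0.003  0.01  -0.004  0.007 -0.026 -0.014  0.01   0.015]
```

```bash
cat > fit2.py <<'E'
import io,contextlib
with contextlib.redirect_stdout(io.StringIO()): exec(open("fit.py").read())
J=[]
Q=[(t,th,z,q) for t,th,z,q in L if t in("cw","ccw") and not(t=="cw" and (th>-36 or len(z)<4))]
for t,th,z,q in Q:
    p,R=fk(q,P); z=np.array(z).mean(0); d=R[:,2]; M,F=z[2:5],z[5:8]; g=p-19*d
    b5=np.array([R[:,i]@np.cross(w,d) for i in(0,1)])@cxy
    Mb=M-(np.cross(R@c3,w)-np.cross(R1@c3,w))-[.03,.03,.01]
    J.append((1 if t=="cw" else -1,th,z[1]-b5,Mb,F,d,(C-g)/1000))
def ax(l):
    o=[]
    for s,th,t5,Mb,F,d,e in J:
        Mg=Mb-l*np.cross(d,F); Mg=Mg-d*(Mg@d)-d*t5-np.cross(e,F); o.append(Mg@n)
    return np.array(o)
s=np.array([j[0] for j in J]);th=np.array([j[1] for j in J])
mod=lambda x:x[0]*s-x[1]*np.sin(np.radians(th-x[2]))
for l in (.15,.17,.19,.21):
    r=least_squares(lambda x:mod(x)-ax(l),[.19,.17,-95]); print(l,r.x.round(3),r.fun.round(3),r.cost)
r=least_squares(lambda x:mod(x)-ax(x[3]),[.19,.17,-95,.19]); print("fit l",r.x.round(3),r.fun.round(3))
print([ (j[0],round(j[1]),(j[6]*1000).round(1).tolist()) for j in J][::3])
E
python3 fit2.py
```

```text
0.15 [  0.176   0.16  -92.659] [ 0.     0.003 -0.007 -0.003  0.001  0.002 -0.002  0.006  0.001  0.002] 6.098565921697025e-05
0.17 [  0.177   0.181 -96.894] [ 0.001  0.002 -0.002  0.003 -0.001  0.004 -0.011 -0.001  0.003  0.006] 0.00010365501364812702
0.19 [   0.177    0.202 -100.25 ] [ 0.002  0.002  0.003  0.009 -0.003  0.007 -0.021 -0.009  0.004  0.009] 0.0003779776362317197
0.21 [   0.177    0.224 -102.959] [ 0.002  0.001  0.008  0.015 -0.005  0.009 -0.03  -0.016  0.006  0.012] 0.0008839535269936744
fit l [  0.177   0.167 -94.109   0.156] [ 0.     0.003 -0.006 -0.001  0.     0.003 -0.005  0.004  0.002  0.003]
[(1, -39, [17.9, 0.6, -23.6]), (-1, -91, [19.1, 1.3, -22.6]), (-1, -93, [19.1, -0.6, -22.7]), (1, -97, [19.1, -0.5, -22.6])]
```

Call:
{"op": "send_rows", "data": {"rows": [{"x": 0, "y": 0, "z": 0, "ax": 0.002, "ay": 0, "az": -0.01, "jaw": -1}, {"x": 0, "y": 0, "z": 0, "ax": 0.004, "ay": 0, "az": -0.02, "jaw": -1}, {"x": 0, "y": 0, "z": 0, "ax": 0.006, "ay": 0, "az": -0.035, "jaw": -1}, {"x": 0, "y": 0, "z": 0, "ax": 0.006, "ay": 0, "az": -0.035, "jaw": -1}, {"x": 0, "y": 0, "z": 0, "ax": 0.006, "ay": 0, "az": -0.035, "jaw": -1}, {"x": 0, "y": 0, "z": 0, "ax": 0.006, "ay": 0, "az": -0.035, "jaw": -1}, {"x": 0, "y": 0, "z": 0, "ax": 0.006, "ay": 0, "az": -0.035, "jaw": -1}, {"x": 0, "y": 0, "z": 0, "ax": 0.006, "ay": 0, "az": -0.035, "jaw": -1}, {"x": 0, "y": 0, "z": 0, "ax": 0.006, "ay": 0, "az": -0.035, "jaw": -1}, {"x": 0, "y": 0, "z": 0, "ax": 0.006, "ay": 0, "az": -0.035, "jaw": -1}]}}

```text
time: 37.3
tool_pos: [540.9, -13.8, 150.9]
tcp_rot: [2.439, -0.188, 1.586]
contact_force: [-5.0, -1.8, -1.3]
grip_width: 19.8
finger_force: 30.0
```

Run:
```python
from k import *
sense("fin",2)
p,d=bot.capture("top"); cv2.imwrite("pics/topf.png",cv2.resize(p[150:280,200:440,::-1],None,fx=3.3,fy=3.3))
```

```text
fin t 37.35 theta -94.99 w 20.0 ff 30.0 off -0.1 -0.1 29.5 lean 9.93
[[ 0.114  0.04  -0.261  0.714 -0.088 -4.97  -1.842 -1.288]
 [ 0.167  0.04  -0.303  0.762 -0.056 -6.16  -0.537 -2.235]]
```

View pics/topf.png

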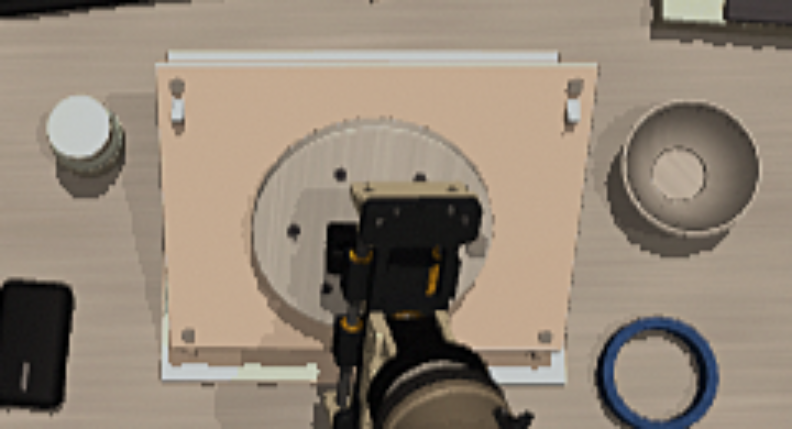

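The final view shows the screw at the right (about (478,245)), which matches -95 deg. The bar is still gripped and the mouse, jar, bowl and tape are where they were.

```bash
python3 -c "
from plant import bot
print(bot.close_job())"
```

```text
the job is handed in; nothing more can be done
None
```

I handed in the job with the turntable held still in the grip at about -95°, where the torque readings put the heavy side straight down the slope (estimated error about 3°); the mouse, bowl, jar and tape roll were not touched.

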